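# Bring the bench roller's socket to the top and fit its turning bar

### The arm

A 7-joint arm with a two-finger parallel gripper is mounted at the origin on the work surface. World frame = base frame: x ahead of the robot, y to its left, z up, the work surface at z = 0. Lengths are in m, angles in degrees, forces in N, time in s.
With the tool pointing down it reaches from about 0.4 to 0.85 m from the base axis. Payload 10.4 kg.
Tool frame: the origin (TCP) lies at the very end of the fingers, on their centre line; the grasp point (between the pads) lies 19 mm behind it (arm.grasp_offset is the distance from the TCP to the grasp point, in m); z points along the fingers, y is the line along which they close (so a half turn about z gives the same grasp; the last joint's range is limited). The gripper opens to 85 mm and grips with 20 to 120 N. Pads are 22 mm wide; open, the fingers measure 114 mm over their backs; the gripper's body (76 mm by 85 mm) begins 54 mm behind the grasp point. The pads swing forward as they close: fully open they stand 13 mm farther back than shut.
Start: joints at [-74.977, 19.034, -3.707, 83.658, 1.238, 77.344, -5.071], TCP at [0.176, 0.6, 0.231] pointing down, gripper open.
Joint ranges: [-148.97, 148.97], [-28.65, 121.19], [-84.17, 76.75], [9.2, 138.47], [-72.65, 252.65], [3.7, 117.97], [-149.18, 149.18]. Speed limits (degrees/s): [127.2, 127.2, 159.86, 159.86, 180, 180, 180].

### API

Orientations are given as a 3x3 rotation matrix whose columns are the frame's x, y, z axes.
In Python, from cell import arm gives the robot as it stands.
- The arm moves only by the tool jog_arm, never from a script. Its argument "commands" is a list that holds one entry, the list of rows, each a list of 7 numbers: the shift along the tool's x, y, z each as a share of 4 cm, from -1 to 1, then the turn, a rotation vector about the tool's x, y, z each as a share of 5 degrees, from -1 to 1, then the opening, from 0 (shut) to 1 (fully open). A call has 1 to 8 rows; each row shifts and turns the commanded pose from where the row before left it, along the tool's axes as they then stand; what a row does not reach is not made up. A row lasts 1/10 s, in which the tool goes at most 50 mm and 8.59 degrees, less where a joint would pass 70% of its speed; a pose out of reach is approached as far as the arm can. A call with a number of a shift or a turn outside -1 to 1 is refused whole. A call with a gripper value outside its range is refused whole. The fingers move at their own pace and stop on an object; the grip force is fixed at half the most. Time passes only in rows, so rows that do not move let the fingers close. It gives the time, the measured TCP pose, the force, the opening and the grip force at its end, in the units of the state.
- arm.get_obs(): the state, without advancing time (a new reading comes with each control period).
- arm.read_camera(name): name is "scene" or "top" or "wrist"; returns (picture, depth): 384x512x3 uint8, red, green, blue; 384x512 float32, m along the optical axis (not along the pixel's ray), 0 where there is no reading.
- arm.calibration(name): a dict with "intrinsics" (3x3 intrinsics, pixels), "k1" (the pictures are not rectified: a ray, as slopes to the right and down, at radius r is drawn at 1 + k1 r^2 times it, then the intrinsics apply), "R" (3x3) and "t" (3): a world point X has camera coordinates R X + t; the wrist camera has in their place "tool_from_camera" (4x4, takes a point from camera to tool coordinates, whose origin is the TCP and whose axes are the flange's). Camera axes: x right, y down, z forward; pixel columns grow to the right and rows downward; lengths in m; the calibration is good to about 2 mm. A picture is of the moment at which its call begins: read the wrist's pose just before it. calibration takes no time and is no camera call.
- arm.sign_off(): hands the job in; it is judged then, once.
The state is a dict: "clock": time; "joint_positions": joint angles; "dq": joint speeds; "joint_torque": joint torques, N m; "eef_pos": TCP position; "tool_rot": TCP orientation; "ft_force": force on the tool from outside, world axes, zero at the start; "torque": the same for the moment, N m; "grip_width": finger opening in m; "finger_force": force on a finger pad.
Only numpy, scipy, OpenCV 4.12 (cv2) and the standard library are available. Lean on these libraries where they do the work, as an engineer would, in place of code of your own. Each camera call takes 0.05 s, during which the arm holds its last target. There are 200 camera calls.

### The job

The worn wheel of the bench roller spins freely, a little out of true, and its one socket is down out of sight: with a fingertip laid gently on the rim (its bearing is delicate, so never lean on it with more than 25 N, by hand or through the bar), rub the wheel round until the socket faces straight up. Then take the turning bar out of its wooden rack, stand it fully home in the socket and let go, leaving it upright; leave the flask, jar and sponge where they are.

Things in the scene. Friction and masses are not known exactly. Their poses are not given: they have to be found in the camera images.
- axle (a point): Centre of the wheel's axle, 100 mm above the bench. Axes fixed to the machine: y along the axle, z up, x level in the wheel's plane. Rubbing the top of the rim along +x turns the wheel about +y; it spins any number of turns either way against a light drag of 0.06 N m (0.7 N at the rim); slow to a stop before lifting off and it stays where it is left.
- socket (a point): Centre of the mouth of the wheel's only socket, at the bottom of the groove between the flanges, 79 mm from the axle (the flanges rise 1 to 11 mm beyond it). A square hole 18 x 18 mm, 25 mm deep below the mouth, pointing at the axle. Axes turn with the wheel: z radially outward, y along the axle. At the start it points sideways or down, at least 70 degrees from the top.
- bar_mid (a point): Centre (half-way up) of the turning bar: plain round steel, 16 mm in diameter, 120 mm long, 0.15 kg, loose, lower end tapered over its last 6 mm to 8 mm. z along the bar, up; the foot is 60 mm below this point. At the start it stands 30 mm deep in the rack's hole; fully home in the wheel its centre is 35 mm outside the socket's mouth.
- rack: Wooden block fixed to the bench, 90 x 70 x 40 mm (x, y, height), origin under its centre, with one upright hole of 18 mm in the middle, 30 mm deep, in which the bar stands.
- flask: Bystander: red steel flask, 66 mm in diameter, 170 mm tall, standing; origin at the centre of its underside.
- jar: Bystander: white jar with a red cap, 70 mm in diameter, 90 mm tall; origin at the centre of its underside.
- sponge: Bystander: yellow sponge block, 90 x 60 x 30 mm, origin at the centre of its underside.
- wheel: The wheel: bare aluminium, solid, upright like a cart wheel, 44 mm wide, about 0.9 kg. Origin at the axle, z through the socket, y along the axle. Its worn round rim, two smooth flanges each 13 mm wide and 170 mm in diameter, is 5 mm out of true on the axle (its top rises and falls between 180 and 190 mm above the bench as it turns, no telling where). A groove 18 mm wide between them.
- roller: Bench roller, grey machine fixed to the bench; origin on the bench under the wheel's centre; x level in the wheel's plane, y along its axis. Base plate -100..100 mm in x, -55..145 mm in y; a low roll stand, 115 mm high, on the +y side. Two round guard plates, 146 mm in diameter, flank the wheel (64 mm over both): its rim stands only 7 to 17 mm proud of them, so it cannot be pinched from the sides.

How it is judged:
By the outcome, as a careful person would: the job done as asked, in the order asked, and still so for the second after the job is handed in, with the robot touching nothing.
It also fails if it takes over 72 s, if anything falls off the work surface, if the arm or the gripper's body presses on something with over 40 N, if the wrist force passes 120 N, or if a joint passes its speed limit or range.

## Working session

There is one attempt and no reset: what is moved stays moved. The work goes in short steps, Python scripts to look and compute and a tool call to move; the robot and the scene stay as the last step left them, time stands still between calls to the robot, and variables do not carry over. Pictures are saved under pics/ and viewed, at most 12 in all, crops included, and the job is handed in when it is done.

Besides the shell and the picture viewer there is one more tool, called after ">>>" by a JSON object that holds its "method" and its "body". jog_arm: Moves the arm, as the interface text tells. Its arguments: {"type":"object","properties":{"commands":{"type":"array","items":{"type":"array","items":{"type":"array","items":{"type":"number","minimum":-1,"maximum":1}}}}},"required":["commands"]}

```bash
mkdir -p pics; cat > h.py <<'E'
import numpy as np,cv2
from cell import arm
def snap(name,fn):
    o=arm.get_obs(); p,d=arm.read_camera(name); 
    cv2.imwrite(f'pics/{fn}.png',p[:,:,::-1]); np.savez(f'pics/{fn}.npz',p=p,d=d,pos=o['eef_pos'],rot=o['tool_rot'])
    return p,d
def pts(name,fn):
    z=np.load(f'pics/{fn}.npz'); d=z['d']; c=arm.calibration(name); K=np.array(c['intrinsics']); k=c['k1']
    v,u=np.mgrid[:d.shape[0],:d.shape[1]]
    s=cv2.undistortPoints(np.stack([u,v],-1).reshape(-1,1,2).astype(float),K,np.array([k,0,0,0,0.])).reshape(*d.shape,2)
    X=np.dstack([s*d[...,None],d])
    if name=='wrist':
        T=np.array(c['tool_from_camera']); X=X@T[:3,:3].T+T[:3,3]; X=X@z['rot'].T+z['pos']
    else:
        R=np.array(c['R']);t=np.array(c['t']); X=(X-t)@R
    X[d==0]=np.nan
    return X
E
python3 - <<'E'
from h import *
a,_=snap('scene','s0');b,_=snap('top','t0')
cv2.imwrite('pics/st0.png',np.vstack([a,b])[:,:,::-1][:, :] if 0 else np.hstack([cv2.resize(a,(400,300)),cv2.resize(b,(400,300))])[:,:,::-1])
for n in('scene','top'):
    c=arm.calibration(n);print(n,c['k1'],-np.array(c['R']).T@c['t'])
o=arm.get_obs();print(o)
print(arm.calibration('wrist'))
E
```

```text
scene 0.01935157782869128 [ 0.91520303 -0.52489787  0.86622637]
top -0.06220798913972049 [ 0.38667084 -0.01636623  1.09781411]
{'clock': 0.1, 'joint_positions': array([-74.97753267,  19.07065099,  -3.70718636,  83.70200038,
         1.23606108,  77.34421337,  -5.07036509]), 'dq': array([ 0.03340089, -0.05743378, -0.00416299, -0.12033656,  0.06886593,
        0.06625213,  0.04826572]), 'joint_torque': array([ 1.85624252e-03, -6.26741338e+01,  4.92975768e-02, -3.92431712e+01,
        1.61727320e-02,  6.87134758e-03,  3.24035966e-05]), 'eef_pos': array([0.17549374, 0.59949079, 0.23056373]), 'tool_rot': array([[-9.59726334e-01,  2.80936371e-01, -3.44883324e-04],
       [ 2.80936580e-01,  9.59725454e-01, -1.30064288e-03],
       [-3.44045868e-05, -1.34515157e-03, -9.99999095e-01]]), 'ft_force': array([-0.9727641 , -0.11335275,  0.83098577]), 'torque': array([ 0.00282315,  0.05637291, -0.0020056 ]), 'finger_force': 0.0, 'grip_width': 0.08522031821500134}
{'intrinsics': array([[309.41755699,   0.        , 250.24122596],
       [  0.        , 309.41755699, 193.13039375],
       [  0.        ,   0.        ,   1.        ]]), 'k1': -0.041145325329657374, 'tool_from_camera': array([[ 8.36645054e-04, -9.49730605e-01, -3.13067211e-01,
         8.14025440e-02],
       [ 9.99999566e-01,  9.23141437e-04, -1.28058714e-04,
         3.98546918e-04],
       [ 4.10626594e-04, -3.13066968e-01,  9.49730965e-01,
        -1.41989391e-01],
       [ 0.00000000e+00,  0.00000000e+00,  0.00000000e+00,
         1.00000000e+00]])}
```

View pics/s0.png

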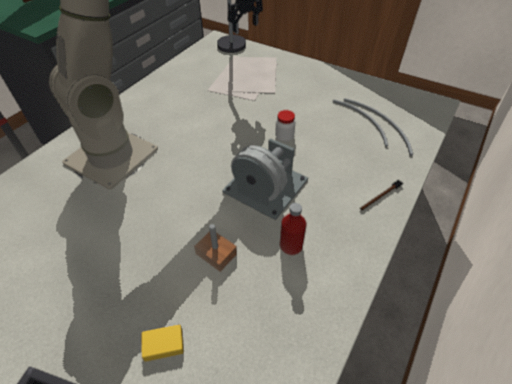

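View pics/t0.png

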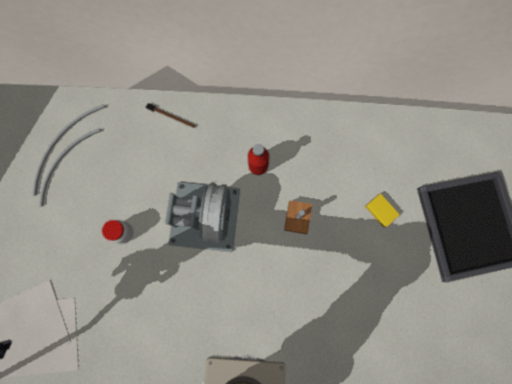

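```bash
python3 - <<'E'
from h import *
X=pts('top','t0');S=pts('scene','s0')
def rect(P,n):
    r=cv2.minAreaRect((P[:,:2]*1000).astype(np.float32)); print(n,len(P),np.round(r[0],1),np.round(r[1],1),round(r[2],1), 'zmed',np.round(np.nanpercentile(P[:,2],[2,50,98]),4))
B=X[170:260,160:245].reshape(-1,3);B=B[~np.isnan(B[:,0])]
for lo,hi in((.005,.03),(.004,.3),(.12,.3),(.15,.3),(.17,.3)):
    m=(B[:,2]>lo)&(B[:,2]<hi); rect(B[m],('mach',lo,hi))
k=X[195:240,280:316].reshape(-1,3)
m=(k[:,2]>.03)&(k[:,2]<.05);rect(k[m],'rack'); m=k[:,2]>.06;rect(k[m],'bar');print(np.nanmedian(k[k[:,2]>.12],0))
print('floor',np.nanmedian(X[280:300,300:360].reshape(-1,3),0),np.nanmedian(S[300:330,220:300].reshape(-1,3),0))
for (u,v) in ((177,183),(239,190),(235,249),(169,242)): print(X[v,u].round(4))
k=S[215:275,190:240].reshape(-1,3)
m=(k[:,2]>.034)&(k[:,2]<.05);rect(k[m],'rackS'); m=(k[:,2]>.06)&(k[:,2]<.16);rect(k[m],'barS')
K=S[130:215,215:312].reshape(-1,3);m=K[:,2]>.15;rect(K[m],'wheelS')
for n,(a,b,c,d) in dict(flask=(143,176,245,272),jar=(215,250,98,128),sponge=(190,230,362,402)).items():
    k=X[a:b,c:d].reshape(-1,3);rect(k[k[:,2]>.02],n)
z=np.hstack([cv2.resize(np.load('pics/s0.npz')['p'][125:215,215:315],(400,360),interpolation=2),cv2.resize(np.load('pics/t0.npz')['p'][170:260,160:260],(400,360),interpolation=2)])
cv2.imwrite('pics/crop0.png',z[:,:,::-1])
E
```

```text
('mach', 0.005, 0.03) 1778 [536.6 176.1] [255.1 226.2] 88.9 zmed [0.0067 0.011  0.0172]
('mach', 0.004, 0.3) 4338 [534.1 171. ] [277.  261.9] 5.3 zmed [0.0073 0.0777 0.1782]
('mach', 0.12, 0.3) 1358 [524.2 113.6] [ 64.7 162.2] 87.7 zmed [0.1237 0.1653 0.18  ]
('mach', 0.15, 0.3) 1027 [522.8 113.5] [ 64.8 128.9] 88.2 zmed [0.1514 0.1699 0.1803]
('mach', 0.17, 0.3) 509 [525. 113.] [63.2 86.7] 87.3 zmed [0.1702 0.1752 0.1811]
rack 654 [ 538.4 -129.3] [70.7 90.5] 83.8 zmed [0.0346 0.0389 0.0431]
bar 44 [ 537.2 -128.5] [13.2 14.5] 0.1 zmed [0.0726 0.1267 0.1305]
[ 0.53823799 -0.12837121  0.12848551]
floor [ 0.32798049 -0.23739693 -0.00101153] [ 7.28956971e-01 -2.13610111e-01  2.54743329e-04]
[ 0.6254  0.2561 -0.0008]
[0.6132 0.056  0.0107]
[0.4304 0.055  0.0012]
[0.4372 0.257  0.0122]
rackS 703 [ 539.3 -130.9] [72.5 91.7] 83.4 zmed [0.0356 0.04   0.0435]
barS 121 [ 540.6 -132.7] [15.8 13.9] 43.1 zmed [0.062  0.1042 0.1316]
wheelS 922 [596.2  80.1] [ 94.2 284.2] 66.8 zmed [0.1514 0.1688 0.1799]
flask 531 [695.5   2.8] [58.6 65. ] 2.4 zmed [0.0272 0.1141 0.1706]
jar 517 [455.  406.2] [62.9 63. ] 24.5 zmed [0.0333 0.0877 0.0924]
sponge 572 [ 576.7 -390.3] [92.1 62.9] 46.3 zmed [0.0231 0.0283 0.0324]
```

View pics/crop0.png

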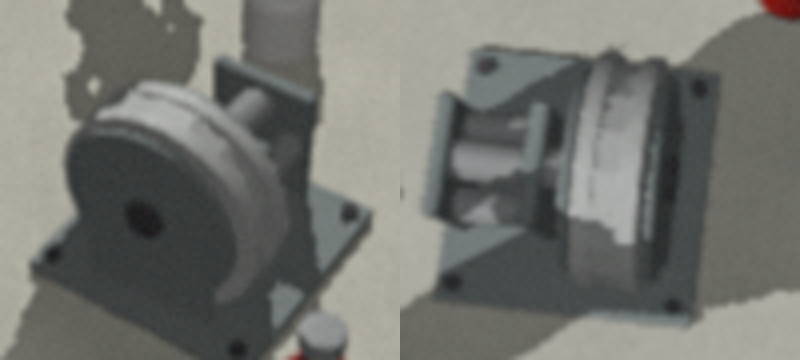

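The scene view shows the wheel at about (262,175) with its stand behind it. No socket shows on the front (+x) or top part of the groove. In the top crop the plate corners are at (475,48), (718,72), (693,322) and (437,297), so the machine is turned about −5.6°. I'll move to where the wrist camera sees the near (−x) side.

>>> {"method": "jog_arm", "body": {"commands": [[[0,0,-0.25,0,0,-0.72,0],[0,0,0,0,0,-0.72,0],[0,0,0,0,0,-0.72,0],[-0.55,-0.95,0,0,0,0,0],[-0.55,-0.95,0,0,0,0,0],[-0.55,-0.95,0,0,0,0,0],[-0.55,-0.95,0,0,0,0,0],[-0.55,-0.95,0,0,0,0,0]]]}}

```text
clock: 0.9
eef_pos: [0.2672, 0.3983, 0.241]
tool_rot: [[-0.995, 0.096, -0.0], [0.096, 0.995, -0.0], [0.0, -0.0, -1.0]]
ft_force: [1.1, 0.2, 0.3]
grip_width: 0.0
finger_force: 0.0
```

>>> {"method": "jog_arm", "body": {"commands": [[[-0.55,-0.95,0,0,0,0,0],[-0.55,-0.95,0,0,0,0,0],[-0.55,-0.95,0,0,0,0,0],[-0.55,-0.95,0,0,0,0,0],[-0.55,-0.95,0,0,0,0,0],[-0.55,-0.95,0,0,0,0,0],[-0.55,-0.95,0,0,0,0,0],[0,0,0,0,0,0,0]]]}}

```text
clock: 1.7
eef_pos: [0.3962, 0.1154, 0.2414]
tool_rot: [[-0.995, 0.104, 0.0], [0.104, 0.995, -0.0], [-0.0, 0.0, -1.0]]
ft_force: [-0.1, 1.4, -0.1]
grip_width: 0.0002
finger_force: 0.0
```

```bash
python3 - <<'E'
from h import *
p,d=snap('wrist','w1')
o=arm.get_obs();print(o['clock'],o['eef_pos'],o['tool_rot'],o['ft_force'])
cv2.imwrite('pics/w1b.png',cv2.resize(p,(768,576),interpolation=2)[:,:,::-1])
E
```

```text
1.75 [0.39516771 0.11822602 0.24124322] [[-9.94875838e-01  1.01104129e-01 -1.50371950e-04]
 [ 1.01104051e-01  9.94875752e-01  4.58052304e-04]
 [ 1.95912386e-04  4.40501956e-04 -9.99999884e-01]] [-0.37105742  0.70128891 -0.55038695]
```

View pics/w1b.png

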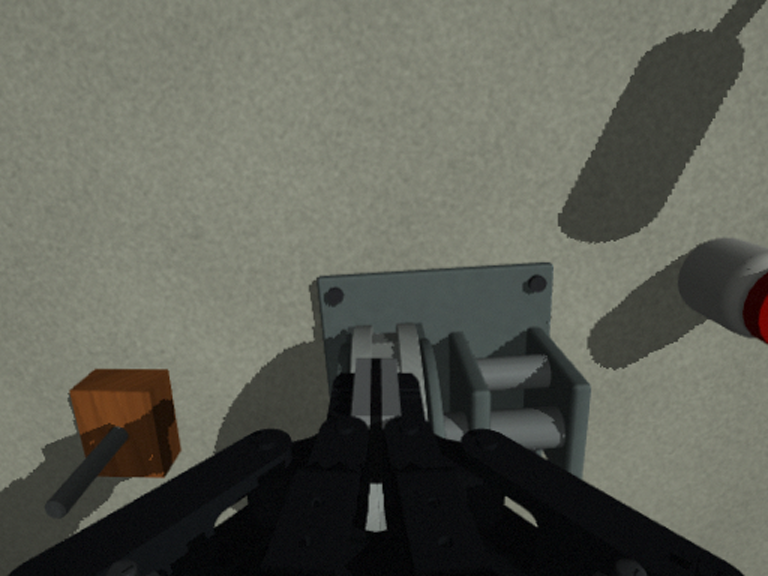

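>>> {"method": "jog_arm", "body": {"commands": [[[0.1,-1,0,0,0,0,0],[0.1,-1,0,0,0,0,0],[0,-0.3,0,0,0,0,0],[0,0,0,0,0,0,0]]]}}

```text
clock: 2.15
eef_pos: [0.3776, 0.0294, 0.2414]
tool_rot: [[-0.995, 0.098, 0.0], [0.098, 0.995, 0.001], [-0.0, 0.001, -1.0]]
ft_force: [-0.2, 0.8, -0.2]
grip_width: 0.0003
finger_force: 0.0
```

```bash
python3 - <<'E'
from h import *
X=pts('wrist','w1')
for u,v in ((215,187),(230,186),(260,184),(290,182),(320,180),(350,179)):
    print(X[v,u].round(4))
# plate top points, -x edge
P=X[170:215,205:372].reshape(-1,3)
P=P[(P[:,2]>.006)&(P[:,2]<.018)]
r=cv2.minAreaRect((P[:,:2]*1000).astype(np.float32));print(r,np.median(P[:,2]))
p,d=snap('wrist','w2')
cv2.imwrite('pics/w2b.png',cv2.resize(p[100:384,200:512],(780,576),interpolation=2)[:,:,::-1])
X=pts('wrist','w2');W=X.reshape(-1,3)
W=W[(W[:,2]>.14)&(W[:,2]<.2)&(W[:,0]>.42)&(W[:,0]<.62)&(W[:,1]>.08)&(W[:,1]<.2)]
r=cv2.minAreaRect((W[:,:2]*1000).astype(np.float32));print(r)
E
```

```text
[0.4249 0.0683 0.0108]
[0.4256 0.0873 0.0107]
[0.427  0.1251 0.0102]
[0.428  0.1627 0.0111]
[0.429  0.2001 0.0119]
[0.4316 0.2378 0.0116]
((451.6883544921875, 161.591796875), (199.47616577148438, 51.78569412231445), 87.62352752685547) 0.011512989366531196
((480.0469970703125, 118.91954040527344), (64.79595947265625, 62.415401458740234), 16.604219436645508)
```

View pics/w2b.png

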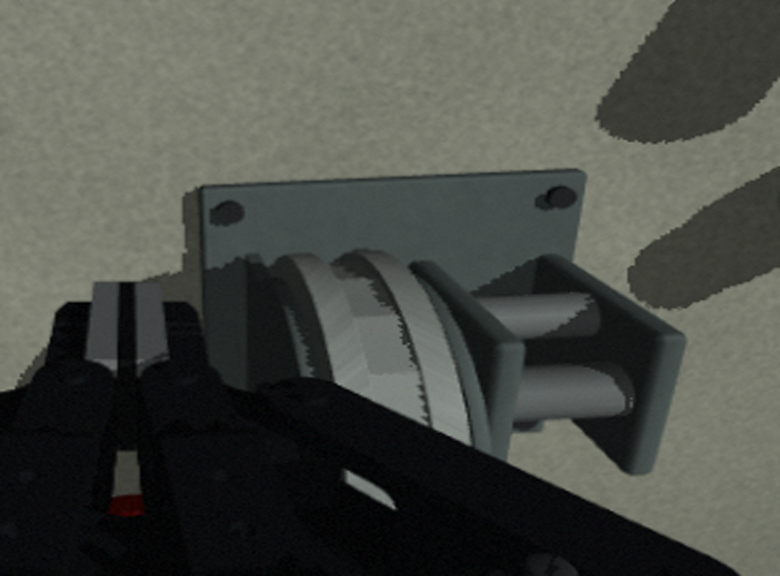

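```bash
cat >> h.py <<'E'
O=np.array([.5239,.1136,.1]); yaw=np.radians(-2.4); mx=np.array([np.cos(yaw),np.sin(yaw),0]); my=np.array([-np.sin(yaw),np.cos(yaw),0])
def polar(X):
    D=X-O; x=D@mx; y=D@my; z=D[...,2]; return np.degrees(np.arctan2(x,z)),y*1000,np.hypot(x,z)*1000
def prof(X,lo,hi,a0=-130,a1=131,st=6):
    a,y,r=polar(X); m=(y>lo)&(y<hi)&(r<96)&(r>50)
    for b in range(a0,a1,st):
        k=m&(a>=b)&(a<b+st)
        if k.sum()>4: print(b,k.sum(),np.round(np.percentile(r[k],[5,50,95]),1))
E
python3 - <<'E'
from h import *
X=pts('wrist','w2')
print('groove');prof(X,-6,6)
print('flangeA');prof(X,-20,-11)
print('flangeB');prof(X,11,20)
S=pts('scene','s0');T=pts('top','t0')
print('scene groove');prof(S,-6,6,st=12)
print('scene flangeA');prof(S,-20,-12,st=12)
a,y,r=polar(X);m=(r>70)&(r<95)&(a<-30)&(a>-80); h,e=np.histogram(y[m],bins=np.arange(-36,37,3));print(e[:-1],[ round(float(np.median(r[m&(y>=q)&(y<q+3)])),1) if (m&(y>=q)&(y<q+3)).any() else 0 for q in e[:-1]])
E
```

```text
groove
-112 10 [78.3 78.6 79.1]
-106 28 [77.6 78.1 78.5]
-100 24 [77.5 77.9 78.3]
-94 41 [78.2 78.6 79.2]
-88 63 [77.  78.  78.7]
-82 68 [76.7 77.5 78.2]
-76 71 [77.  77.8 78.8]
-70 100 [76.8 78.  79. ]
-64 106 [76.  77.1 78.2]
-58 112 [76.1 77.1 78.2]
-52 122 [76.7 77.8 79. ]
-46 133 [75.7 77.1 78.3]
-40 83 [75.3 76.9 78.2]
-10 5 [76.9 77.5 78. ]
flangeA
-118 5 [83.6 83.7 84.5]
-112 10 [83.1 83.5 83.7]
-106 20 [82.5 83.  83.3]
-100 27 [81.8 82.2 82.8]
-94 29 [81.8 82.5 83.4]
-88 48 [81.4 82.1 82.8]
-82 55 [81.1 81.9 82.6]
-76 70 [80.3 81.1 81.9]
-70 69 [79.5 80.5 81.7]
-64 88 [79.2 80.4 81.5]
-58 93 [78.4 79.7 81. ]
-52 100 [78.6 79.6 80.9]
-46 47 [78.4 79.3 80.2]
-22 24 [77.6 79.  80.4]
-16 46 [78.  78.8 80.2]
flangeB
-118 7 [84.5 85.1 85.2]
-112 9 [84.3 84.5 84.5]
-106 19 [83.3 84.2 84.5]
-100 25 [82.8 83.3 83.7]
-94 40 [82.3 82.9 83.4]
-88 44 [81.5 82.2 83. ]
-82 56 [81.1 81.8 82.2]
-76 67 [80.2 81.2 81.9]
-70 72 [79.9 80.7 81.8]
-64 87 [79.1 80.2 81.5]
-58 91 [78.6 79.6 80.8]
-52 98 [78.6 79.6 80.6]
-46 102 [78.  79.2 80.5]
-40 106 [78.2 79.5 80.5]
-34 86 [77.8 78.9 80.5]
scene groove
-46 8 [77.3 77.6 78.2]
-34 9 [77.3 78.2 78.9]
-22 12 [76.  77.2 78.2]
-10 18 [75.  78.  79.1]
2 19 [74.9 77.7 80.9]
14 21 [75.  76.9 79.4]
26 17 [75.9 77.5 80.5]
38 18 [75.8 76.9 78.6]
50 21 [75.  77.6 80.1]
62 13 [74.4 77.6 82. ]
74 9 [76.1 77.6 81.5]
86 5 [76.6 77.1 84.5]
scene flangeA
-46 5 [78.1 79.8 80. ]
-34 8 [79.1 79.8 80.8]
-22 7 [78.6 80.1 80.7]
-10 14 [77.8 79.6 80.7]
2 12 [78.6 80.  81.9]
14 13 [79.7 80.8 83.3]
26 18 [79.7 81.6 83.5]
38 17 [78.6 82.3 84.1]
50 13 [81.1 83.5 84.4]
62 11 [81.7 84.8 86. ]
74 9 [83.8 84.9 85.7]
86 6 [84.8 85.8 87. ]
[-36 -33 -30 -27 -24 -21 -18 -15 -12  -9  -6  -3   0   3   6   9  12  15
  18  21  24  27  30  33] [0, 71.9, 72.3, 71.9, 78.3, 80.2, 80.2, 80.3, 80.1, 77.6, 77.4, 77.4, 77.4, 77.3, 77.6, 79.5, 79.9, 79.8, 79.9, 79.5, 72.0, 72.2, 72.0, 0]
```

Neither picture shows a socket in the groove. By the depth profile it is clear from −112° to +90°, so the socket is somewhere underneath. The rim is lowest near −20° (about 181 mm). The closed fingertip is only about 15 mm wide, so I'll rub on the −y flange, turning positive, and approach it now.

>>> {"method": "jog_arm", "body": {"commands": [[[0,0,0,0,0,-0.66,0],[-0.7,0.47,0,0,0,0,0],[-0.7,0.47,0,0,0,0,0],[-0.7,0.47,0.25,0,0,0,0],[-0.7,0.47,0.5,0,0,0,0],[0,0,0.4,0,0,0,0],[0,0,0,0,0,0,0]]]}}

```text
clock: 2.9
eef_pos: [0.4914, 0.1027, 0.1923]
tool_rot: [[-0.999, 0.036, -0.005], [0.036, 0.999, -0.003], [0.005, -0.003, -1.0]]
ft_force: [-0.5, -0.2, 0.9]
grip_width: 0.0
finger_force: 0.0
```

>>> {"method": "jog_arm", "body": {"commands": [[[0,-0.07,0.1,0,0,0,0],[0,0,0.1,0,0,0,0],[0,0,0,0,0,0,0],[0,0,0,0,0,0,0]]]}}

```text
clock: 3.3
eef_pos: [0.4925, 0.0979, 0.1879]
tool_rot: [[-0.999, 0.039, 0.001], [0.039, 0.999, 0.001], [-0.001, 0.001, -1.0]]
ft_force: [0.4, -0.2, -0.5]
grip_width: -0.0003
finger_force: 0.0
```

>>> {"method": "jog_arm", "body": {"commands": [[[0,0,0.1,0,0,0,0],[0,0,0.05,0,0,0,0],[0,0,0.025,0,0,0,0],[0,0,0,0,0,0,0]]]}}

```text
clock: 3.7
eef_pos: [0.4923, 0.0978, 0.1801]
tool_rot: [[-0.999, 0.039, -0.0], [0.039, 0.999, -0.0], [0.0, -0.0, -1.0]]
ft_force: [-0.8, -0.1, -0.1]
grip_width: 0.0001
finger_force: 0.0
```

>>> {"method": "jog_arm", "body": {"commands": [[[0,0,0.025,0,0,0,0],[0,0,0,0,0,0,0]]]}}

```text
clock: 3.9
eef_pos: [0.4924, 0.0978, 0.1792]
tool_rot: [[-0.999, 0.039, -0.0], [0.039, 0.999, 0.0], [0.0, 0.0, -1.0]]
ft_force: [-0.0, -0.3, 0.8]
grip_width: 0.0002
finger_force: 0.0
```

>>> {"method": "jog_arm", "body": {"commands": [[[0,0,0.025,0,0,0,0],[0,0,0,0,0,0,0]]]}}

```text
clock: 4.1
eef_pos: [0.4924, 0.0978, 0.1782]
tool_rot: [[-0.999, 0.039, -0.0], [0.039, 0.999, 0.0], [0.0, 0.0, -1.0]]
ft_force: [-0.5, -0.0, -0.1]
grip_width: -0.0001
finger_force: 0.0
```

>>> {"method": "jog_arm", "body": {"commands": [[[0,0,0.025,0,0,0,0],[0,0,0,0,0,0,0]]]}}

```text
clock: 4.3
eef_pos: [0.4924, 0.0977, 0.1772]
tool_rot: [[-0.999, 0.039, -0.0], [0.039, 0.999, -0.0], [0.0, -0.0, -1.0]]
ft_force: [-0.6, -0.4, 0.1]
grip_width: -0.0
finger_force: 0.0
```

>>> {"method": "jog_arm", "body": {"commands": [[[0,0,0.025,0,0,0,0],[0,0,0,0,0,0,0]]]}}

```text
clock: 4.5
eef_pos: [0.4925, 0.0978, 0.1763]
tool_rot: [[-0.999, 0.039, 0.0], [0.039, 0.999, 0.0], [-0.0, 0.0, -1.0]]
ft_force: [0.4, -0.1, 1.4]
grip_width: -0.0002
finger_force: 0.5
```

>>> {"method": "jog_arm", "body": {"commands": [[[0,0,0.025,0,0,0,0],[0,0,0,0,0,0,0]]]}}

```text
clock: 4.7
eef_pos: [0.4926, 0.0978, 0.1759]
tool_rot: [[-0.999, 0.039, 0.0], [0.039, 0.999, 0.001], [-0.0, 0.001, -1.0]]
ft_force: [-2.9, -0.9, 6.6]
grip_width: -0.0001
finger_force: 3.9
```

>>> {"method": "jog_arm", "body": {"commands": [[[-0.275,0,-0.068,0,0,0,0],[-0.25,0,-0.028,0,0,0,0]]]}}

```text
clock: 4.9
eef_pos: [0.514, 0.097, 0.18]
tool_rot: [[-0.999, 0.039, 0.001], [0.039, 0.999, 0.001], [-0.001, 0.001, -1.0]]
ft_force: [-0.7, 0.2, 3.8]
grip_width: -0.0
finger_force: 2.0
```

>>> {"method": "jog_arm", "body": {"commands": [[[-0.25,0,0,0,0,0,0],[-0.25,0,0,0,0,0,0]]]}}

```text
clock: 5.1
eef_pos: [0.5344, 0.0961, 0.18]
tool_rot: [[-0.999, 0.039, 0.001], [0.039, 0.999, 0.001], [-0.001, 0.001, -1.0]]
ft_force: [-0.4, -0.8, 6.1]
grip_width: 0.0
finger_force: 2.9
```

>>> {"method": "jog_arm", "body": {"commands": [[[-0.25,0,0.025,0,0,0,0],[-0.2,0,0.045,0,0,0,0],[-0.07,0,0.025,0,0,0,0],[0,0,0,0,0,0,0]]]}}

```text
clock: 5.5
eef_pos: [0.556, 0.0953, 0.1762]
tool_rot: [[-0.999, 0.039, 0.003], [0.039, 0.999, 0.0], [-0.003, 0.0, -1.0]]
ft_force: [2.9, 0.7, 6.3]
grip_width: -0.0001
finger_force: 3.4
```

>>> {"method": "jog_arm", "body": {"commands": [[[0,0,-0.4,0,0,0,0],[0.5,0,-0.1,0,0,0,0],[0.6,0,0,0,0,0,0],[0.6,0,0,0,0,0,0],[0,0,0,0,0,0,0]]]}}

```text
clock: 6.0
eef_pos: [0.4842, 0.0984, 0.1952]
tool_rot: [[-0.999, 0.038, -0.001], [0.038, 0.999, 0.001], [0.001, 0.001, -1.0]]
ft_force: [-0.3, 0.5, 0.0]
grip_width: -0.0003
finger_force: 0.0
```

```bash
cat >> h.py <<'E'
def ecc(X,amin=-125,amax=125):
    from scipy.optimize import least_squares
    a,y,r=polar(X); m=(np.abs(y)>11)&(np.abs(y)<20)&(r>77)&(r<93)&(a>amin)&(a<amax)&(np.abs(a)>25)
    A=np.radians(a[m]);R=r[m]
    M=np.c_[np.cos(A),np.sin(A)]
    f=lambda p:(R-(84+5*np.cos(A-p[0])+p[1]))
    best=min((least_squares(f,[np.radians(q),0],loss='soft_l1') for q in range(-180,180,60)),key=lambda s:s.cost)
    print('ecc deg',np.degrees(best.x[0])%360,'bias',best.x[1],'n',m.sum(),'range',a[m].min(),a[m].max())
    g=(np.abs(y)<6)&(r>40)&(r<75.0)&(np.abs(a)<125); 
    if g.sum(): print('socket cand n',g.sum(),np.median(a[g]))
E
python3 - <<'E'
from h import *
ecc(pts('wrist','w2'))
p,d=snap('wrist','w3');o=arm.get_obs();print(o['eef_pos'],polar(o['eef_pos']),o['clock'])
X=pts('wrist','w3');ecc(X);prof(X,-20,-12,st=12);prof(X,-6,6,st=12)
E
```

```text
ecc deg 165.35008665689193 bias -0.29150348427010375 n 1571 range -116.10842429928397 -27.278508097325464
socket cand n 5 -39.59288880197303
[0.48552071 0.09838316 0.19539049] (np.float64(-21.569173538836726), np.float64(-16.810654094135952), np.float64(102.57324161215006)) 6.05
ecc deg 200.69627672539673 bias 0.21110876521868996 n 3051 range -96.38318113116162 42.934980363230345
-94 68 [85.3 85.7 86.8]
-82 133 [84.  84.6 85.6]
-70 217 [82.7 83.6 84.6]
-58 299 [81.5 82.7 83.7]
-46 357 [80.7 81.8 82.9]
-34 210 [80.1 81.1 82.2]
14 116 [78.7 79.3 79.8]
26 68 [78.9 79.2 79.6]
38 16 [79.5 79.6 79.7]
-106 30 [77.1 77.5 77.8]
-94 50 [76.9 77.3 77.9]
-82 195 [76.4 77.1 78. ]
-70 261 [76.6 77.4 78.3]
-58 375 [76.  76.9 77.8]
-46 482 [76.4 77.4 78.6]
-34 502 [75.8 77.  78.2]
-22 156 [75.9 77.4 78.6]
-10 9 [76.  77.  78.4]
```

```bash
cat >> h.py <<'E'
def plan(th0,xs,zc,pen=.7,g=.6,w=6.):
    """xs: machine x (mm) waypoints, zc commanded z (mm) now above xs[0]; prints rows dx,dz (tool shares), + = down"""
    z0=zc
    for i,x in enumerate(xs):
        th=np.radians(th0+g*(x-xs[0])); cx,cz=5*np.sin(th),5*np.cos(th)
        z=100+cz+np.sqrt(85**2-max(abs(x-cx)-w,0)**2)-pen
        print(x,round(z,1),'dx',round(-(x-xs[max(i-1,0)])/40,3),'dz',round((z0-z)/40,3)); z0=z
E
python3 - <<'E'
from h import *
plan(201,[-37.7,-28,-18,-8,2,12,22,32,37],195.4)
E
```

```text
-37.7 174.2 dx -0.0 dz 0.53
-28 177.5 dx -0.243 dz -0.083
-18 179.6 dx -0.25 dz -0.052
-8 180.4 dx -0.25 dz -0.02
2 180.8 dx -0.25 dz -0.009
12 180.6 dx -0.25 dz 0.005
22 179.1 dx -0.25 dz 0.036
32 176.4 dx -0.25 dz 0.069
37 174.5 dx -0.125 dz 0.048
```

>>> {"method": "jog_arm", "body": {"commands": [[[0,0.05,0.4,0,0,0,0],[0,0,0.09,0,0,0,0],[0,0,0.03,0,0,0,0],[0,0,0,0,0,0,0]]]}}

```text
clock: 6.45
eef_pos: [0.4867, 0.1003, 0.1753]
tool_rot: [[-0.999, 0.039, -0.0], [0.039, 0.999, 0.0], [0.0, 0.0, -1.0]]
ft_force: [-3.3, 0.1, 8.9]
grip_width: 0.0004
finger_force: 4.7
```

>>> {"method": "jog_arm", "body": {"commands": [[[-0.24,0,-0.083,0,0,0,0],[-0.25,0,-0.052,0,0,0,0],[-0.25,0,-0.02,0,0,0,0]]]}}

```text
clock: 6.75
eef_pos: [0.5172, 0.0991, 0.1817]
tool_rot: [[-0.999, 0.039, 0.001], [0.039, 0.999, 0.001], [-0.001, 0.001, -1.0]]
ft_force: [-0.9, 0.8, 4.9]
grip_width: 0.0003
finger_force: 3.0
```

>>> {"method": "jog_arm", "body": {"commands": [[[-0.25,0,-0.009,0,0,0,0],[-0.25,0,0.005,0,0,0,0]]]}}

```text
clock: 6.95
eef_pos: [0.5376, 0.0982, 0.182]
tool_rot: [[-0.999, 0.039, 0.002], [0.039, 0.999, 0.001], [-0.002, 0.001, -1.0]]
ft_force: [-0.2, 0.4, 7.5]
grip_width: 0.0002
finger_force: 3.2
```

>>> {"method": "jog_arm", "body": {"commands": [[[-0.25,0,0.036,0,0,0,0],[-0.2,0,0.055,0,0,0,0],[-0.1,0,0.033,0,0,0,0],[0,0,0,0,0,0,0]]]}}

```text
clock: 7.35
eef_pos: [0.5605, 0.0972, 0.1772]
tool_rot: [[-0.999, 0.039, 0.004], [0.039, 0.999, 0.0], [-0.004, 0.0, -1.0]]
ft_force: [2.9, 1.1, 8.1]
grip_width: -0.0
finger_force: 4.2
```

>>> {"method": "jog_arm", "body": {"commands": [[[0,0,-0.4,0,0,0,0],[0.6,0,-0.15,0,0,0,0],[0.6,0,0,0,0,0,0],[0.6,0,0,0,0,0,0],[0,0,0,0,0,0,0]]]}}

```text
clock: 7.85
eef_pos: [0.4844, 0.1001, 0.1979]
tool_rot: [[-0.999, 0.038, -0.001], [0.038, 0.999, 0.001], [0.001, 0.001, -1.0]]
ft_force: [0.0, 1.0, -0.5]
grip_width: -0.0001
finger_force: 0.0
```

```bash
python3 - <<'E'
from h import *
p,d=snap('wrist','w4');o=arm.get_obs();D=o['eef_pos']-O;print(D@mx,D@my,D[2],o['clock'])
X=pts('wrist','w4');ecc(X);prof(X,-6,6,-130,-60,st=6)
plan(238,[-35,-28,-18,-8,2,12,22,32,37],o['eef_pos'][2]*1000)
E
```

```text
-0.037634183746934446 -0.014980128629622995 0.098133955259599 7.9
ecc deg 255.89426374275874 bias 0.19926757926071795 n 3173 range -98.39304329451177 40.06890263955872
socket cand n 1 -35.576072804830794
-106 14 [77.3 77.3 77.4]
-94 7 [77.9 78.  78.1]
-88 64 [77.  77.6 78.2]
-82 74 [76.6 77.  77.4]
-76 74 [76.6 77.2 77.7]
-70 128 [76.8 77.8 78.4]
-64 156 [76.1 77.  77.9]
-35 178.0 dx 0.0 dz 0.504
-28 180.1 dx -0.175 dz -0.054
-18 182.1 dx -0.25 dz -0.05
-8 182.9 dx -0.25 dz -0.02
2 183.4 dx -0.25 dz -0.013
12 183.3 dx -0.25 dz 0.005
22 181.9 dx -0.25 dz 0.035
32 179.2 dx -0.25 dz 0.067
37 177.3 dx -0.125 dz 0.047
```

```bash
python3 - <<'E'
from h import *
plan(254,[-37.6,-28,-18,-8,2,12,22,32,37],198,g=.68)
E
```

```text
-37.6 178.6 dx -0.0 dz 0.485
-28 181.7 dx -0.24 dz -0.079
-18 183.8 dx -0.25 dz -0.051
-8 184.7 dx -0.25 dz -0.022
2 185.2 dx -0.25 dz -0.015
12 185.1 dx -0.25 dz 0.003
22 183.9 dx -0.25 dz 0.032
32 181.3 dx -0.25 dz 0.063
37 179.6 dx -0.125 dz 0.044
```

>>> {"method": "jog_arm", "body": {"commands": [[[0,0,0.35,0,0,0,0],[0,0,0.085,0,0,0,0],[0,0,0.03,0,0,0,0],[0,0,0,0,0,0,0]]]}}

```text
clock: 8.3
eef_pos: [0.4865, 0.0999, 0.18]
tool_rot: [[-0.999, 0.039, -0.0], [0.039, 0.999, -0.0], [0.0, -0.0, -1.0]]
ft_force: [-3.1, -1.3, 6.9]
grip_width: 0.0001
finger_force: 4.0
```

>>> {"method": "jog_arm", "body": {"commands": [[[-0.24,0,-0.079,0,0,0,0],[-0.25,0,-0.051,0,0,0,0],[-0.25,0,-0.022,0,0,0,0]]]}}

```text
clock: 8.6
eef_pos: [0.5169, 0.0987, 0.1861]
tool_rot: [[-0.999, 0.039, 0.001], [0.039, 0.999, -0.0], [-0.001, -0.0, -1.0]]
ft_force: [-1.3, -0.8, 5.6]
grip_width: -0.0001
finger_force: 2.7
```

>>> {"method": "jog_arm", "body": {"commands": [[[-0.25,0,-0.013,0,0,0,0],[-0.25,0,0.004,0,0,0,0]]]}}

```text
clock: 8.8
eef_pos: [0.5372, 0.0978, 0.1865]
tool_rot: [[-0.999, 0.039, 0.001], [0.039, 0.999, -0.0], [-0.001, -0.0, -1.0]]
ft_force: [-1.8, -0.4, 6.3]
grip_width: -0.0002
finger_force: 2.8
```

>>> {"method": "jog_arm", "body": {"commands": [[[-0.25,0,0.033,0,0,0,0],[-0.2,0,0.05,0,0,0,0],[-0.1,0,0.03,0,0,0,0],[0,0,0,0,0,0,0]]]}}

```text
clock: 9.2
eef_pos: [0.5599, 0.0969, 0.182]
tool_rot: [[-0.999, 0.039, 0.003], [0.039, 0.999, -0.0], [-0.003, -0.0, -1.0]]
ft_force: [2.8, -0.4, 6.3]
grip_width: -0.0001
finger_force: 3.5
```

>>> {"method": "jog_arm", "body": {"commands": [[[0,0,-0.4,0,0,0,0],[0.6,0,-0.15,0,0,0,0],[0.6,0,0,0,0,0,0],[0.6,0,0,0,0,0,0],[0,0,0,0,0,0,0]]]}}

```text
clock: 9.7
eef_pos: [0.4841, 0.1003, 0.2032]
tool_rot: [[-0.999, 0.038, -0.001], [0.038, 0.999, 0.001], [0.001, 0.001, -1.0]]
ft_force: [0.3, 0.6, -0.3]
grip_width: -0.0001
finger_force: 0.0
```

```bash
python3 - <<'E'
from h import *
p,d=snap('wrist','w5');o=arm.get_obs();D=o['eef_pos']-O;print(D@mx,D@my,D[2],o['clock'])
X=pts('wrist','w5');ecc(X);prof(X,-6,6,-130,-60,st=6);prof(X,-20,20,-130,-80,st=6)
for t in(295,305): plan(t,[-37.6,-28,-18,-8,2,12,22,32,37],o['eef_pos'][2]*1000,g=.68)
E
```

```text
-0.037981057470692664 -0.014879928919920533 0.10332859308918527 9.75
ecc deg 310.58284681973606 bias -0.05864217578778949 n 2990 range -93.46951948717033 37.16069810831273
-106 28 [77.4 77.9 78.4]
-88 72 [76.5 77.3 79. ]
-82 54 [77.2 77.8 78.5]
-76 101 [76.5 76.9 77.7]
-70 111 [76.3 76.9 77.5]
-64 121 [76.8 77.6 78.3]
-112 6 [80.5 83.3 85.6]
-106 49 [77.4 78.3 84. ]
-100 14 [78.1 82.8 87.3]
-94 38 [80.  87.5 87.7]
-88 199 [76.6 78.9 88.5]
-82 204 [77.3 87.8 88.6]
-37.6 182.0 dx -0.0 dz 0.534
-28 185.0 dx -0.24 dz -0.076
-18 187.0 dx -0.25 dz -0.049
-8 187.8 dx -0.25 dz -0.021
2 188.2 dx -0.25 dz -0.01
12 188.1 dx -0.25 dz 0.002
22 186.9 dx -0.25 dz 0.031
32 184.5 dx -0.25 dz 0.061
37 182.8 dx -0.125 dz 0.042
-37.6 182.6 dx -0.0 dz 0.518
-28 185.6 dx -0.24 dz -0.076
-18 187.6 dx -0.25 dz -0.049
-8 188.4 dx -0.25 dz -0.02
2 188.7 dx -0.25 dz -0.008
12 188.6 dx -0.25 dz 0.003
22 187.4 dx -0.25 dz 0.031
32 185.0 dx -0.25 dz 0.06
37 183.3 dx -0.125 dz 0.042
```

```bash
python3 - <<'E'
from h import *
p=np.load('pics/w5.npz')['p']
cv2.imwrite('pics/w5c.png',cv2.resize(p[160:384,180:400],(780,600),interpolation=2)[:,:,::-1])
E
```

```text
(no output)
```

View pics/w5c.png

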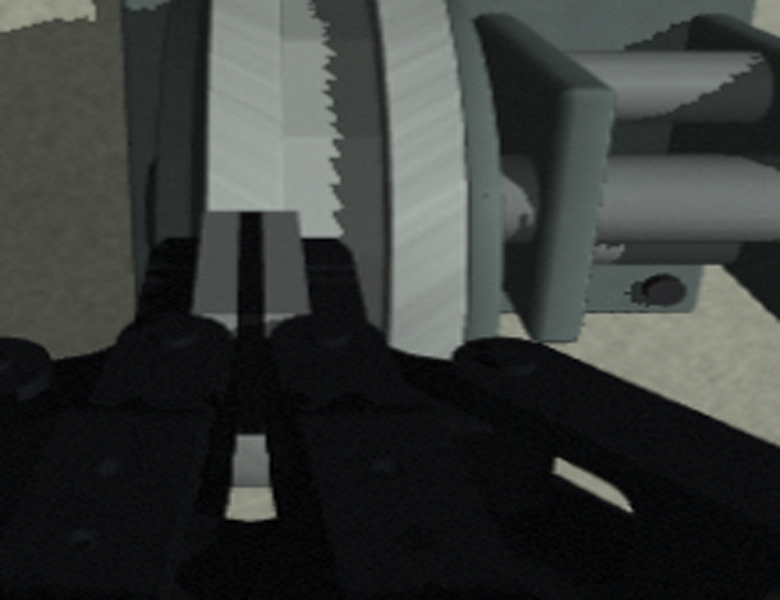

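The crop shows the fingertip at (245,215) and the upper groove with no socket. The lower −x part of the wheel is above this crop, so I'll view that part.

```bash
python3 - <<'E'
from h import *
z=np.load('pics/w5.npz');p=z['p']
cv2.imwrite('pics/w5d.png',cv2.resize(p[90:200,210:330],(654,600),interpolation=2)[:,:,::-1])
X=pts('wrist','w5');a,y,r=polar(X)
for v in range(100,190,5): print(v,[(int(a[v,u]),int(y[v,u]),int(r[v,u])) for u in range(246,284,5) if r[v,u]<120])
E
```

```text
100 []
105 []
110 []
115 []
120 []
125 []
130 []
135 [(-92, -17, 87), (-91, -13, 87), (-92, -9, 87), (-139, -2, 117), (-139, 2, 117), (-139, 7, 117), (-139, 13, 116), (-92, 10, 87)]
140 [(-79, -17, 88), (-79, -13, 87), (-78, -10, 88), (-141, -2, 113), (-141, 2, 113), (-141, 7, 114), (-141, 13, 113), (-85, 9, 85)]
145 [(-71, -17, 89), (-72, -13, 88), (-72, -10, 88), (-143, -2, 109), (-143, 2, 109), (-143, 7, 109), (-117, 9, 83), (-84, 9, 81)]
150 [(-68, -17, 88), (-68, -13, 87), (-67, -10, 88), (-85, -6, 77), (-85, -2, 77), (-85, 1, 77), (-86, 5, 77), (-83, 9, 78)]
155 [(-63, -17, 88), (-63, -13, 88), (-63, -10, 88), (-76, -6, 77), (-77, -2, 77), (-77, 1, 77), (-76, 4, 77), (-76, 8, 77)]
160 [(-61, -17, 88), (-60, -13, 88), (-60, -10, 88), (-71, -6, 77), (-71, -3, 77), (-72, 0, 76), (-70, 4, 77), (-71, 7, 77)]
165 [(-57, -17, 89), (-57, -13, 88), (-57, -10, 88), (-66, -6, 76), (-67, -3, 76), (-67, 0, 76), (-67, 3, 76), (-67, 7, 76)]
170 [(-54, -17, 88), (-54, -13, 88), (-55, -10, 87), (-62, -6, 77), (-62, -3, 77), (-61, 0, 77), (-62, 3, 76), (-62, 6, 77)]
175 [(-51, -17, 89), (-51, -13, 89), (-52, -10, 88), (-58, -7, 78), (-58, -3, 77), (-58, 0, 78), (-58, 3, 77), (-58, 6, 77)]
180 [(-49, -17, 88), (-48, -13, 89), (-48, -10, 89), (-55, -7, 76), (-55, -3, 77), (-55, 0, 77), (-55, 3, 76), (-55, 6, 76)]
185 [(-47, -17, 88), (-47, -13, 88), (-47, -10, 88), (-52, -7, 77), (-52, -3, 75), (-51, 0, 77), (-52, 2, 76), (-52, 6, 76)]
```

View pics/w5d.png

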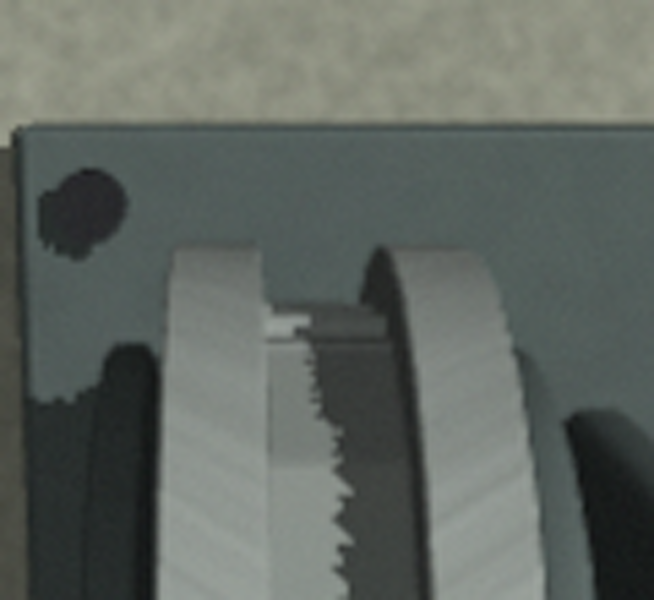

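No socket here. The lines at (320,340) and (320,465) are facet shading. The wheel has turned about 145°, so I'll make another stroke.

>>> {"method": "jog_arm", "body": {"commands": [[[0,0,0.38,0,0,0,0],[0,0,0.09,0,0,0,0],[0,0,0.03,0,0,0,0],[0,0,0,0,0,0,0]]]}}

```text
clock: 10.15
eef_pos: [0.4862, 0.0999, 0.1837]
tool_rot: [[-0.999, 0.039, -0.0], [0.039, 0.999, -0.0], [0.0, -0.0, -1.0]]
ft_force: [-2.5, 0.1, 3.9]
grip_width: 0.0003
finger_force: 2.6
```

>>> {"method": "jog_arm", "body": {"commands": [[[-0.24,0,-0.068,0,0,0,0],[-0.25,0,-0.049,0,0,0,0],[-0.25,0,-0.02,0,0,0,0]]]}}

```text
clock: 10.45
eef_pos: [0.5165, 0.0987, 0.1894]
tool_rot: [[-0.999, 0.039, 0.001], [0.039, 0.999, -0.0], [-0.001, -0.0, -1.0]]
ft_force: [-0.3, -1.3, 4.8]
grip_width: -0.0004
finger_force: 2.4
```

>>> {"method": "jog_arm", "body": {"commands": [[[-0.25,0,-0.005,0,0,0,0],[-0.25,0,0.006,0,0,0,0]]]}}

```text
clock: 10.65
eef_pos: [0.5369, 0.0978, 0.1895]
tool_rot: [[-0.999, 0.039, 0.002], [0.039, 0.999, -0.0], [-0.002, -0.0, -1.0]]
ft_force: [-1.0, -1.4, 6.0]
grip_width: 0.0001
finger_force: 3.1
```

>>> {"method": "jog_arm", "body": {"commands": [[[-0.25,0,0.031,0,0,0,0],[-0.2,0,0.048,0,0,0,0],[-0.1,0,0.03,0,0,0,0],[0,0,0,0,0,0,0]]]}}

```text
clock: 11.05
eef_pos: [0.5596, 0.0969, 0.1852]
tool_rot: [[-0.999, 0.039, 0.004], [0.039, 0.999, -0.0], [-0.004, -0.0, -1.0]]
ft_force: [3.7, -0.2, 8.4]
grip_width: 0.0004
finger_force: 3.8
```

>>> {"method": "jog_arm", "body": {"commands": [[[0,0,-0.4,0,0,0,0],[0.6,0,-0.15,0,0,0,0],[0.6,0,0,0,0,0,0],[0.6,0,0,0,0,0,0],[0,0,0,0,0,0,0]]]}}

```text
clock: 11.55
eef_pos: [0.4837, 0.1004, 0.2062]
tool_rot: [[-0.999, 0.038, -0.001], [0.038, 0.999, 0.001], [0.001, 0.001, -1.0]]
ft_force: [0.8, 1.0, -0.1]
grip_width: -0.0003
finger_force: 0.0
```

```bash
python3 - <<'E'
from h import *
p,d=snap('wrist','w6');o=arm.get_obs();D=o['eef_pos']-O;print(D@mx,D@my,D[2],o['clock'])
X=pts('wrist','w6');ecc(X);prof(X,-6,6,-130,-10,st=5)
plan(0,[-37.6,-28,-18,-8,2,12,22,32,37],o['eef_pos'][2]*1000,g=.68)
E
```

```text
-0.03835525691183101 -0.014867626633484728 0.10645338675704588 11.6
ecc deg 2.359904195834722 bias 0.034414844551691554 n 2795 range -92.88417944419378 36.94642712629887
socket cand n 372 -53.589899538906224
-105 14 [78.3 78.4 78.4]
-100 14 [77.3 77.3 77.3]
-95 15 [76.9 77.  77.1]
-90 15 [77.3 77.4 77.5]
-85 51 [77.1 77.8 78.4]
-80 65 [76.3 77.1 77.5]
-75 71 [76.3 76.8 77.4]
-70 79 [76.6 77.2 77.6]
-65 114 [76.7 77.8 78.6]
-60 148 [52.8 76.6 78.9]
-55 403 [52.6 68.  78.9]
-50 31 [52.6 53.2 54.1]
-40 165 [75.8 78.3 79.6]
-35 180 [75.6 77.  78.2]
-30 199 [76.6 77.8 79. ]
-25 177 [75.9 77.1 78. ]
-20 53 [76.  76.7 77.7]
-15 7 [77.1 77.4 78.1]
-37.6 183.2 dx -0.0 dz 0.581
-28 186.2 dx -0.24 dz -0.075
-18 188.1 dx -0.25 dz -0.048
-8 188.9 dx -0.25 dz -0.019
2 188.8 dx -0.25 dz 0.004
12 188.4 dx -0.25 dz 0.009
22 187.1 dx -0.25 dz 0.031
32 184.7 dx -0.25 dz 0.061
37 183.0 dx -0.125 dz 0.042
```

```bash
cat >> h.py <<'E'
def sock(X):
    a,y,r=polar(X); m=(np.abs(y)<6)&(r>58)&(r<73)&(np.abs(a)<110)
    A,R=a[m],r[m]+1; off=np.degrees(np.arcsin(9/R))
    f=(np.abs(y)<6)&(r>45)&(r<56.5)&(np.abs(a)<110); print('floor angles',np.round(np.percentile(a[f],[2,50,98]),1) if f.sum()>3 else None, f.sum(), 'r',np.median(r[f]) if f.sum()>3 else 0)
    print('as if wall on -side',np.round(np.percentile(A+off,[10,50,90]),2),'if +side',np.round(np.percentile(A-off,[10,50,90]),2),m.sum())
    g=(np.abs(y)<6)&(r>76)&(r<81); 
    s=np.sort(a[g]); k=np.where(np.diff(s)>3)[0]; print('groove gaps',[(round(s[i],1),round(s[i+1],1)) for i in k])
E
python3 - <<'E'
from h import *
sock(pts('wrist','w6'))
E
```

```text
floor angles [-55.9 -53.1 -48.6] 155 r 53.21708062869811
as if wall on -side [-46.41 -46.06 -45.75] if +side [-63.19 -61.49 -60.18] 167
groove gaps [(np.float64(-103.2), np.float64(-99.6)), (np.float64(-98.3), np.float64(-94.2)), (np.float64(-92.1), np.float64(-88.4)), (np.float64(-52.2), np.float64(-39.1))]
```

>>> {"method": "jog_arm", "body": {"commands": [[[0,0,0.45,0,0,0,0],[0,0,0.09,0,0,0,0],[0,0,0.03,0,0,0,0],[0,0,0,0,0,0,0]]]}}

```text
clock: 12.0
eef_pos: [0.4858, 0.0999, 0.1839]
tool_rot: [[-0.999, 0.039, -0.0], [0.039, 0.999, -0.0], [0.0, -0.0, -1.0]]
ft_force: [-2.0, -0.6, 4.4]
grip_width: 0.0
finger_force: 2.0
```

>>> {"method": "jog_arm", "body": {"commands": [[[-0.24,0,-0.069,0,0,0,0],[-0.25,0,-0.046,0,0,0,0],[-0.25,0,-0.018,0,0,0,0]]]}}

```text
clock: 12.3
eef_pos: [0.5162, 0.0987, 0.1896]
tool_rot: [[-0.999, 0.039, 0.001], [0.039, 0.999, -0.0], [-0.001, -0.0, -1.0]]
ft_force: [0.4, -1.2, 4.4]
grip_width: 0.0003
finger_force: 2.5
```

>>> {"method": "jog_arm", "body": {"commands": [[[-0.25,0,0.005,0,0,0,0],[-0.25,0,0.01,0,0,0,0],[-0.2,0,0.025,0,0,0,0],[-0.1,0,0.015,0,0,0,0],[-0.05,0,0.01,0,0,0,0],[0,0,0,0,0,0,0]]]}}

```text
clock: 12.9
eef_pos: [0.5508, 0.0973, 0.1871]
tool_rot: [[-0.999, 0.039, 0.003], [0.039, 0.999, -0.0], [-0.003, -0.0, -1.0]]
ft_force: [1.9, 0.5, 5.3]
grip_width: -0.0003
finger_force: 3.2
```

>>> {"method": "jog_arm", "body": {"commands": [[[0,0,-0.3,0,0,0,0],[0.6,-0.3,-0.15,0,0,0,0],[0.8,-0.6,0,0,0,0,0],[0.8,-0.6,0,0,0,0,0],[0,0,0,0,0,0,0],[0,0,0,0,0,0,0]]]}}

```text
clock: 13.5
eef_pos: [0.4586, 0.041, 0.2052]
tool_rot: [[-0.999, 0.039, 0.001], [0.039, 0.999, 0.002], [-0.001, 0.002, -1.0]]
ft_force: [-0.1, 0.2, -0.0]
grip_width: -0.0001
finger_force: 0.0
```

```bash
python3 - <<'E'
from h import *
p,d=snap('wrist','w7');o=arm.get_obs();D=o['eef_pos']-O;print(D@mx,D@my,D[2],o['clock'])
X=pts('wrist','w7');ecc(X);sock(X)
E
```

```text
-0.061779978652456054 -0.07479583453976019 0.10497589460383502 13.55
ecc deg 49.97760562559244 bias 0.4454570970427074 n 2611 range -96.56016358514765 -25.031793290762643
socket cand n 1 -12.196747952371215
floor angles None 0 r 0Traceback (most recent call last):
  File "<stdin>", line 3, in <module>
  File "h.py", line 47, in sock
    print('as if wall on -side',np.round(np.percentile(A+off,[10,50,90]),2),'if +side',np.round(np.percentile(A-off,[10,50,90]),2),m.sum())
                                         ~~~~~~~~~~~~~^^^^^^^^^^^^^^^^^^
    return _quantile_unchecked(
        a, q, axis, out, overwrite_input, method, keepdims, weights)
    return _ureduce(a,
                    func=_quantile_ureduce_func,
    ...<5 lines>...
                    overwrite_input=overwrite_input,
                    method=method)
    r = func(a, **kwargs)
    result = _quantile(arr,
                       quantiles=q,
    ...<2 lines>...
                       out=out,
                       weights=wgt)
    slices_having_nans = np.isnan(arr[-1, ...])
                                  ~~~^^^^^^^^^
IndexError: index -1 is out of bounds for axis 0 with size 0
```

>>> {"method": "jog_arm", "body": {"commands": [[[0.3,0,-0.8,0,0,0,0],[0.7,0,-0.8,0,0,0,0],[0,0,0,0,0,0,0],[0,0,0,0,0,0,0]]]}}

```text
clock: 13.95
eef_pos: [0.4193, 0.0434, 0.2689]
tool_rot: [[-0.999, 0.037, 0.002], [0.037, 0.999, 0.001], [-0.002, 0.001, -1.0]]
ft_force: [-0.6, 0.5, -0.7]
grip_width: 0.0006
finger_force: 0.0
```

```bash
sed -i 's/^    A,R=a\[m\]/    if m.sum()<3: m=m|(r==r.flat[0])\n    A,R=a[m]/' h.py; python3 - <<'E'
from h import *
p,d=snap('wrist','w8');t,_=snap('top','t8');o=arm.get_obs();D=o['eef_pos']-O;print(D@mx,D@my,D[2],o['clock'])
X=pts('wrist','w8');ecc(X);sock(X);sock(pts('top','t8'))
cv2.imwrite('pics/c8.png',np.hstack([cv2.resize(p[150:384,190:462],(500,430),interpolation=2),cv2.resize(t[180:250,190:240],(300,430),interpolation=2)])[:,:,::-1])
E
```

```text
-0.10204392838834239 -0.07507745283603573 0.16751132499652413 14.05
ecc deg 47.851404279813046 bias 0.25741532409020373 n 1562 range -109.29340628782754 31.482215319651655
floor angles None 0 r 0
as if wall on -side [-107.4 -107.4 -107.4] if +side [-110.74 -110.74 -110.74] 1
groove gaps []
floor angles None 0 r 0
as if wall on -side [89.98 89.98 89.98] if +side [88.39 88.39 88.39] 1
groove gaps [(np.float64(38.9), np.float64(42.8)), (np.float64(43.5), np.float64(46.6)), (np.float64(49.6), np.float64(52.8)), (np.float64(56.0), np.float64(60.0)), (np.float64(60.0), np.float64(63.7)), (np.float64(64.0), np.float64(68.7)), (np.float64(68.7), np.float64(71.8))]
```

View pics/c8.png

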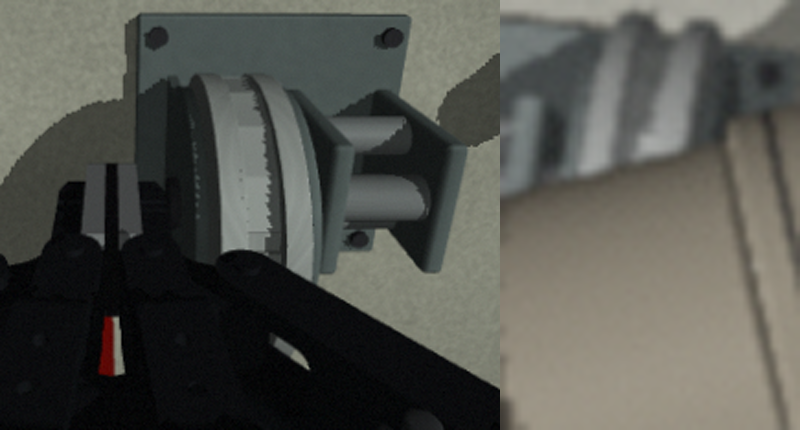

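The socket's edge just shows at crop (262,242), mostly hidden by the gripper. I'll look from higher up and further to −y.

>>> {"method": "jog_arm", "body": {"commands": [[[0,-0.4,-0.9,0,0,0,0],[0,-0.4,-0.9,0,0,0,0],[0,-0.4,-0.9,0,0,0,0],[0,-0.3,-0.9,0,0,0,0],[0,0,0,0,0,0,0],[0,0,0,0,0,0,0]]]}}

```text
clock: 14.65
eef_pos: [0.4168, -0.0172, 0.4117]
tool_rot: [[-0.999, 0.039, -0.001], [0.039, 0.999, -0.001], [0.001, -0.001, -1.0]]
ft_force: [0.0, 0.1, 0.4]
grip_width: -0.0
finger_force: 0.0
```

```bash
python3 - <<'E'
from h import *
p,d=snap('wrist','w9');o=arm.get_obs();D=o['eef_pos']-O;print(o['eef_pos'],D@mx,D@my,D[2],o['clock'])
X=pts('wrist','w9');ecc(X,-125,100);sock(X);prof(X,-6,6,-60,60,5)
K=X.reshape(-1,3);k=K[(K[:,2]>.034)&(K[:,2]<.05)&(np.abs(K[:,0]-.54)<.08)&(np.abs(K[:,1]+.13)<.08)]
if len(k)>20: print(cv2.minAreaRect((k[:,:2]*1000).astype(np.float32)),len(k))
k=K[(K[:,2]>.06)&(K[:,2]<.14)&(np.abs(K[:,0]-.54)<.05)&(np.abs(K[:,1]+.13)<.05)];print(len(k),np.median(k,0), np.median(k[k[:,2]>.127],0))
cv2.imwrite('pics/c9.png',cv2.resize(p[110:350,190:510],(800,600),interpolation=2)[:,:,::-1])
E
```

```text
[ 0.4163817  -0.0169474   0.41099611] -0.10195723161325926 -0.13493528495693968 0.31099610557251445 14.7
ecc deg 48.9803023409026 bias 0.15775554606744882 n 762 range -96.1624073872553 51.77357207701052
socket cand n 52 4.961889941040956
floor angles [-1.1  4.   6.7] 19 r 53.14328554770503
as if wall on -side [11.39 12.92 14.22] if +side [-3.07 -2.69 -2.2 ] 29
groove gaps [(np.float64(-94.8), np.float64(-91.2)), (np.float64(-90.4), np.float64(-86.0)), (np.float64(-9.6), np.float64(3.7)), (np.float64(46.6), np.float64(50.4))]
-60 33 [76.3 77.5 78.8]
-55 36 [75.9 76.9 78. ]
-50 37 [75.4 76.7 78. ]
-45 35 [76.4 77.5 78.4]
-40 45 [76.1 77.7 78.6]
-35 45 [75.9 77.1 78.1]
-30 44 [75.6 76.6 77.9]
-25 44 [76.  76.9 77.8]
-20 47 [76.2 77.9 79. ]
-15 46 [75.6 78.2 79.8]
-10 7 [77.3 78.5 78.9]
0 42 [52.2 74.8 79.1]
5 53 [52.8 75.9 79.5]
10 36 [75.9 77.3 78.7]
15 23 [76.7 77.2 78.2]
20 21 [76.5 76.9 77.5]
25 21 [76.3 76.8 77.4]
30 19 [77.  77.5 78.1]
35 7 [77.  77.4 77.5]
40 6 [76.8 77.1 77.3]
45 5 [76.9 77.1 77.2]
50 5 [77.1 77.4 78.2]
((540.20849609375, -129.02394104003906), (71.10010528564453, 90.96440887451172), 83.48583984375) 1631
246 [ 0.53490356 -0.1259747   0.10992577] [ 0.53859979 -0.12809323  0.12898844]
```

View pics/c9.png

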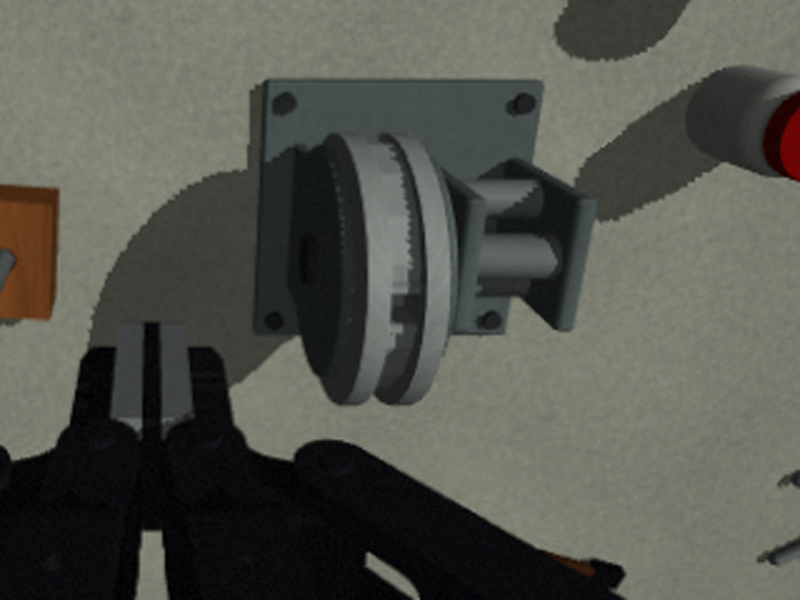

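```bash
cat >> h.py <<'E'
def axfit(fn):
    from scipy.optimize import least_squares
    X=pts('wrist',fn);D=X-O; x=D@mx*1000;y=D@my*1000;z=D[...,2]*1000; a,_,r=polar(X)
    m=(np.abs(y)<6)&(r>75.5)&(r<80.5)&(a>-85)&(a<50)
    # weight by angle bins
    b=np.histogram(a[m],bins=range(-90,60,5))[0]; w=1/np.sqrt(b[((a[m]+90)//5).astype(int)])
    s=least_squares(lambda p:w*(np.hypot(x[m]-p[0],z[m]-p[1])-79),[0,0],loss='soft_l1')
    yc=(np.abs(a)<60)&(r>70)&(r<95)&(a>-60)
    print(fn,'axle offset mm',s.x,m.sum())
    k=(np.abs(y)<6)&(r>58)&(r<72)&(np.abs(a)<100)
    if k.sum()>5:
        A=np.degrees(np.arctan2(x[k]-s.x[0],z[k]-s.x[1]));R=np.hypot(x[k]-s.x[0],z[k]-s.x[1]);o=np.degrees(np.arcsin(9/R))
        print(' wall->',np.median(A+o),np.median(A-o))
    g=m&1>0; A=np.sort(np.degrees(np.arctan2(x[m]-s.x[0],z[m]-s.x[1])));i=np.where(np.diff(A)>6)[0];print(' gaps',[(A[j].round(1),A[j+1].round(1)) for j in i])
E
python3 - <<'E'
from h import *
for f in('w2','w6','w8','w9'): axfit(f)
E
```

```text
w2 axle offset mm [ 0.98701132 -1.57075565] 820
 gaps [(np.float64(-33.8), np.float64(-10.1))]
w6 axle offset mm [ 1.20156393 -1.17968396] 1350
 wall-> -45.93299039882394 -61.43141277778856
 gaps [(np.float64(-52.0), np.float64(-39.2))]
w8 axle offset mm [ 1.47282533 -1.0838022 ] 1142
 gaps []
w9 axle offset mm [ 0.61665478 -1.90058325] 688
 wall-> 12.215198198034301 -3.1863348355081516
 gaps [(np.float64(-9.8), np.float64(3.2))]
```

The socket shows at crop (405,305), facing about −3° from straight up. I'll trim it with a short rub.

>>> {"method": "jog_arm", "body": {"commands": [[[-0.46,0.6,0.6,0,0,0,0],[-0.46,0.6,0.6,0,0,0,0],[-0.46,0.6,0.6,0,0,0,0],[-0.46,0.6,0.8,0,0,0,0],[-0.46,0.6,0.9,0,0,0,0],[0,0,0.9,0,0,0,0],[0,0,0.7,0,0,0,0],[0,0,0,0,0,0,0]]]}}

```text
clock: 15.5
eef_pos: [0.5098, 0.0986, 0.203]
tool_rot: [[-0.999, 0.038, -0.008], [0.038, 0.999, -0.004], [0.008, -0.005, -1.0]]
ft_force: [-0.8, -0.9, 0.0]
grip_width: -0.0002
finger_force: 0.0
```

>>> {"method": "jog_arm", "body": {"commands": [[[0,0,0.2,0,0,0,0],[0,0,0.15,0,0,0,0],[0,0,0.05,0,0,0,0],[0,0,0,0,0,0,0]]]}}

```text
clock: 15.9
eef_pos: [0.5129, 0.0991, 0.1927]
tool_rot: [[-0.999, 0.039, 0.001], [0.039, 0.999, 0.001], [-0.001, 0.001, -1.0]]
ft_force: [0.1, -0.1, -0.1]
grip_width: -0.0004
finger_force: 0.0
```

>>> {"method": "jog_arm", "body": {"commands": [[[0,0,0.03,0,0,0,0],[0,0,0,0,0,0,0]]]}}

```text
clock: 16.1
eef_pos: [0.5128, 0.0991, 0.1914]
tool_rot: [[-0.999, 0.039, 0.001], [0.039, 0.999, 0.0], [-0.0, 0.0, -1.0]]
ft_force: [0.3, 0.3, 0.2]
grip_width: 0.0001
finger_force: 0.0
```

>>> {"method": "jog_arm", "body": {"commands": [[[0,0,0.05,0,0,0,0],[0,0,0.025,0,0,0,0],[0,0,0,0,0,0,0]]]}}

```text
clock: 16.4
eef_pos: [0.5129, 0.099, 0.1883]
tool_rot: [[-0.999, 0.039, 0.0], [0.039, 0.999, 0.0], [-0.0, 0.0, -1.0]]
ft_force: [-0.4, 0.0, 2.6]
grip_width: -0.0
finger_force: 1.1
```

>>> {"method": "jog_arm", "body": {"commands": [[[0,0,0.02,0,0,0,0],[0,0,0,0,0,0,0]]]}}

```text
clock: 16.6
eef_pos: [0.5134, 0.0991, 0.1881]
tool_rot: [[-0.999, 0.039, 0.002], [0.039, 0.999, 0.001], [-0.002, 0.001, -1.0]]
ft_force: [-0.4, -0.6, 7.5]
grip_width: 0.0
finger_force: 3.7
```

>>> {"method": "jog_arm", "body": {"commands": [[[-0.06,0,0,0,0,0,0],[-0.06,0,0,0,0,0,0],[0,0,0,0,0,0,0]]]}}

```text
clock: 16.9
eef_pos: [0.5186, 0.0988, 0.1883]
tool_rot: [[-0.999, 0.039, 0.002], [0.039, 0.999, 0.001], [-0.002, 0.001, -1.0]]
ft_force: [1.1, -0.2, 7.4]
grip_width: -0.0002
finger_force: 3.7
```

>>> {"method": "jog_arm", "body": {"commands": [[[0,0,-0.5,0,0,0,0],[0.4,-0.6,-0.9,0,0,0,0],[0.5,-0.6,-0.9,0,0,0,0],[0.5,-0.6,-0.9,0,0,0,0],[0.5,-0.6,-0.9,0,0,0,0],[0.5,-0.6,-0.9,0,0,0,0],[0,0,-0.5,0,0,0,0],[0,0,0,0,0,0,0]]]}}

```text
clock: 17.7
eef_pos: [0.4174, -0.0179, 0.4099]
tool_rot: [[-0.999, 0.04, 0.005], [0.04, 0.999, 0.003], [-0.004, 0.003, -1.0]]
ft_force: [-0.4, 0.5, -0.8]
grip_width: 0.0003
finger_force: 0.0
```

```bash
python3 - <<'E'
from h import *
p,d=snap('wrist','w10');o=arm.get_obs();D=o['eef_pos']-O;print(o['eef_pos'],D@mx,D@my,D[2],o['clock'])
axfit('w10');ecc(pts('wrist','w10'),-125,100)
X=pts('wrist','w10');a,y,r=polar(X)
# socket y extents & rim y centre
m=(np.abs(a)<70)&(r>83.5)&(r<93);print('rim y',np.percentile(y[m],[1,50,99]))
K=X.reshape(-1,3);k=K[(K[:,2]>.034)&(K[:,2]<.05)&(np.abs(K[:,0]-.54)<.08)&(np.abs(K[:,1]+.13)<.08)]
print(cv2.minAreaRect((k[:,:2]*1000).astype(np.float32)),len(k))
E
```

```text
[ 0.41720727 -0.01744261  0.40796308] -0.10111164469570433 -0.13539549029232664 0.3079630796960945 17.75
w10 axle offset mm [ 0.80038464 -1.92774122] 694
 wall-> 15.995967497137052 0.32873560681762815
 gaps [(np.float64(-6.0), np.float64(6.8))]
ecc deg 53.426207647682745 bias 0.2121907267105834 n 759 range -93.230063042688 50.65608813360679
socket cand n 51 8.570834846109125
rim y [-22.72586638   8.73429682  21.50477862]
((540.3152465820312, -128.75497436523438), (70.5121078491211, 91.3031234741211), 84.11396789550781) 1637
```

>>> {"method": "jog_arm", "body": {"commands": [[[-0.79,-0.67,0.7,0,0,0,1],[-0.79,-0.67,0.7,0,0,0,1],[-0.79,-0.67,0.7,0,0,0,1],[-0.8,-0.67,0.7,0,0,0,1],[0,0,0.9,0,0,0,1],[0,0,0.9,0,0,0,1],[0,0,0.9,0,0,0,1],[0,0,0,0,0,0,1]]]}}

```text
clock: 18.55
eef_pos: [0.536, -0.1284, 0.1819]
tool_rot: [[-0.999, 0.039, -0.01], [0.039, 0.999, -0.001], [0.01, -0.001, -1.0]]
ft_force: [0.0, -0.2, 0.0]
grip_width: 0.0852
finger_force: 0.0
```

>>> {"method": "jog_arm", "body": {"commands": [[[0,0,0,0,0,0,1],[0,0,0,0,0,0,1]]]}}

```text
clock: 18.75
eef_pos: [0.5401, -0.1294, 0.189]
tool_rot: [[-0.999, 0.039, 0.002], [0.039, 0.999, -0.0], [-0.002, -0.0, -1.0]]
ft_force: [0.0, 0.5, -0.4]
grip_width: 0.0856
finger_force: 0.0
```

```bash
python3 - <<'E'
from h import *
p,d=snap('wrist','w11');o=arm.get_obs();print(o['eef_pos'],o['clock'],o['tool_rot'])
X=pts('wrist','w11');K=X.reshape(-1,3)
k=K[(K[:,2]>.05)&(K[:,2]<.135)&(np.abs(K[:,0]-.54)<.025)&(np.abs(K[:,1]+.13)<.025)];print(len(k))
for z in range(50,135,10):
    q=k[(k[:,2]*1000>=z)&(k[:,2]*1000<z+10)]
    if len(q)>8: print(z,len(q),(np.percentile(q[:,:2],[3,50,97],axis=0)*1000).round(1).tolist())
q=K[(K[:,2]>.127)&(K[:,2]<.135)&(np.abs(K[:,0]-.54)<.025)&(np.abs(K[:,1]+.13)<.025)]
if len(q)>8: print('top',cv2.minEnclosingCircle((q[:,:2]*1000).astype(np.float32)),q[:,:2].mean(0))
E
```

```text
[ 0.54022693 -0.12940736  0.18916335] 18.8 [[-9.99253400e-01  3.85482273e-02  2.58392786e-03]
 [ 3.85485759e-02  9.99256724e-01  8.52209223e-05]
 [-2.57872218e-03  1.84764036e-04 -9.99996658e-01]]
862
50 46 [[531.9, -135.4], [533.0, -128.3], [537.3, -121.6]]
60 49 [[531.9, -136.0], [533.0, -128.7], [536.8, -122.2]]
70 53 [[531.7, -135.3], [532.9, -128.7], [538.1, -121.2]]
80 60 [[531.9, -135.5], [533.0, -128.3], [537.4, -121.5]]
90 67 [[531.8, -136.1], [533.0, -128.7], [537.3, -121.7]]
100 80 [[531.7, -135.5], [533.0, -128.7], [537.6, -121.5]]
110 85 [[531.6, -135.6], [533.1, -128.7], [537.4, -121.6]]
120 370 [[532.1, -135.9], [537.5, -128.9], [545.7, -121.9]]
130 52 [[534.5, -133.9], [539.0, -128.6], [544.2, -123.7]]
top ((539.2769165039062, -128.80517578125), 8.038464546203613) [ 0.53893121 -0.12890147]
```

>>> {"method": "jog_arm", "body": {"commands": [[[0.02,0.015,0.7,0,0,0,1],[0,0,0.8,0,0,0,1],[0,0,0.8,0,0,0,1],[0,0,0.45,0,0,0,1],[0,0,0.1,0,0,0,1],[0,0,0,0,0,0,1]]]}}

```text
clock: 19.4
eef_pos: [0.5391, -0.1287, 0.0743]
tool_rot: [[-0.999, 0.039, 0.001], [0.039, 0.999, 0.0], [-0.001, 0.0, -1.0]]
ft_force: [0.8, -0.0, 0.2]
grip_width: 0.0852
finger_force: 0.0
```

>>> {"method": "jog_arm", "body": {"commands": [[[0,0,0,0,0,0,0],[0,0,0,0,0,0,0],[0,0,0,0,0,0,0],[0,0,0,0,0,0,0],[0,0,0,0,0,0,0],[0,0,0,0,0,0,0]]]}}

```text
clock: 20.0
eef_pos: [0.5387, -0.1288, 0.0738]
tool_rot: [[-0.999, 0.039, 0.001], [0.039, 0.999, -0.0], [-0.001, -0.0, -1.0]]
ft_force: [-0.8, -0.9, 4.1]
grip_width: 0.0143
finger_force: 58.3
```

>>> {"method": "jog_arm", "body": {"commands": [[[0,0,-0.2,0,0,0,0],[0,0,-0.6,0,0,0,0],[0,0,-0.85,0,0,0,0],[0,0,-1,0,0,0,0],[0,0,-1,0,0,0,0],[0,0,-1,0,0,0,0],[0,0,-1,0,0,0,0],[0,0,0,0,0,0,0]]]}}

```text
clock: 20.8
eef_pos: [0.5401, -0.1295, 0.3046]
tool_rot: [[-0.999, 0.039, 0.007], [0.039, 0.999, 0.0], [-0.007, 0.001, -1.0]]
ft_force: [0.5, -0.2, -1.6]
grip_width: 0.0149
finger_force: 58.9
```

>>> {"method": "jog_arm", "body": {"commands": [[[0.1,0.75,0,0,0,0,0],[0.1,0.9,0,0,0,0,0],[0.1,0.9,0,0,0,0,0],[0.1,0.9,0,0,0,0,0],[0.1,0.9,0,0,0,0,0],[0.11,0.9,0,0,0,0,0],[0,0.78,0,0,0,0,0],[0,0,0,0,0,0,0]]]}}

```text
clock: 21.6
eef_pos: [0.5223, 0.1187, 0.2982]
tool_rot: [[-1.0, 0.031, -0.002], [0.031, 1.0, 0.0], [0.002, 0.0, -1.0]]
ft_force: [-0.3, 0.6, -2.4]
grip_width: 0.0144
finger_force: 58.9
```

>>> {"method": "jog_arm", "body": {"commands": [[[0,0,0,0,0,0,0],[0,0,0,0,0,0,0]]]}}

```text
clock: 21.8
eef_pos: [0.5234, 0.1119, 0.2991]
tool_rot: [[-0.999, 0.04, -0.0], [0.04, 0.999, -0.0], [0.0, -0.0, -1.0]]
ft_force: [0.8, 0.0, -1.7]
grip_width: 0.0146
finger_force: 58.9
```

```bash
python3 - <<'E'
from h import *
p,d=snap('wrist','w12');o=arm.get_obs();D=o['eef_pos']-O;print(o['eef_pos'],D@mx,D@my,o['clock'],o['ft_force'],o['grip_width'])
print(o['tool_rot'])
X=pts('wrist','w12');D=X-O;x=D@mx*1000;y=D@my*1000;z=X[...,2]*1000
for lo in range(225,300,8):
    m=(np.abs(x)<25)&(np.abs(y)<20)&(z>=lo)&(z<lo+8)
    if m.sum()>8: print(lo,m.sum(),np.percentile(x[m],[2,50]).round(1),np.percentile(y[m],[2,50,98]).round(1))
axfit('w12');sock(X)
cv2.imwrite('pics/w12b.png',cv2.resize(p[150:384,150:350],(600,600),interpolation=2)[:,:,::-1])
s,_=snap('scene','s12');cv2.imwrite('pics/s12c.png',cv2.resize(s[90:215,205:315],(528,600),interpolation=2)[:,:,::-1])
E
```

```text
[0.52346824 0.11186596 0.29927074] -0.0003587634617300556 -0.0017506014296179405 21.85 [ 0.63385254 -0.38614909 -1.45076596] 0.014449137029141136
[[-9.99165103e-01  4.08535447e-02 -2.92247947e-04]
 [ 4.08535913e-02  9.99165131e-01 -1.55370711e-04]
 [ 2.85656514e-04 -1.67180371e-04 -9.99999945e-01]]
241 91 [-7.4 -6.3] [-8.7 -1.3  6.2]
249 96 [-7.5 -6.1] [-8.5 -1.2  6. ]
257 111 [-7.5 -6.2] [-8.2 -0.6  6.4]
265 129 [-7.4 -6.1] [-8.5 -1.2  6.2]
273 144 [-7.5 -6.1] [-8.2 -1.2  6.4]
281 170 [-7.4 -6.1] [-8.5 -1.2  6.4]
289 183 [-7.5 -6.1] [-8.1 -0.7  6.3]
297 303 [-12.5  -6.7] [-13.9  -0.7  11.7]
w12 axle offset mm [ 1.4041454  -1.07166476] 1214
 wall-> 16.430629878973356 0.6198464013655309
 gaps [(np.float64(-6.1), np.float64(6.9))]
floor angles [ 0.7  6.3 11.7] 131 r 53.455680239307014
as if wall on -side [16.2  17.68 18.96] if +side [1.66 2.   2.3 ] 64
groove gaps [(np.float64(-90.3), np.float64(-81.4)), (np.float64(-5.2), np.float64(8.0))]
```

```bash
python3 - <<'E'
from h import *
X=pts('wrist','w12');a,y,r=polar(X)
m=(r>50)&(r<72)&(a>-15)&(a<20)&(np.abs(y)<14);print('sock y',np.percentile(y[m],[1,50,99]),m.sum())
for q in((11,21),):
    m=(np.abs(a)<80)&(a<-10)&(r>83)&(r<93);h,e=np.histogram(y[m],bins=np.arange(-26,27,1));print(dict(zip(e[:-1].tolist(),h.tolist())))
E
```

```text
sock y [-8.72664793  0.54101867  9.3069842 ] 331
{-26: 0, -25: 0, -24: 0, -23: 0, -22: 45, -21: 70, -20: 66, -19: 70, -18: 67, -17: 71, -16: 85, -15: 68, -14: 64, -13: 68, -12: 70, -11: 74, -10: 86, -9: 0, -8: 0, -7: 0, -6: 0, -5: 0, -4: 0, -3: 0, -2: 0, -1: 0, 0: 0, 1: 0, 2: 0, 3: 0, 4: 0, 5: 0, 6: 0, 7: 0, 8: 0, 9: 57, 10: 68, 11: 65, 12: 62, 13: 92, 14: 75, 15: 71, 16: 66, 17: 69, 18: 67, 19: 84, 20: 78, 21: 67, 22: 5, 23: 0, 24: 0, 25: 0}
```

View pics/w12b.png

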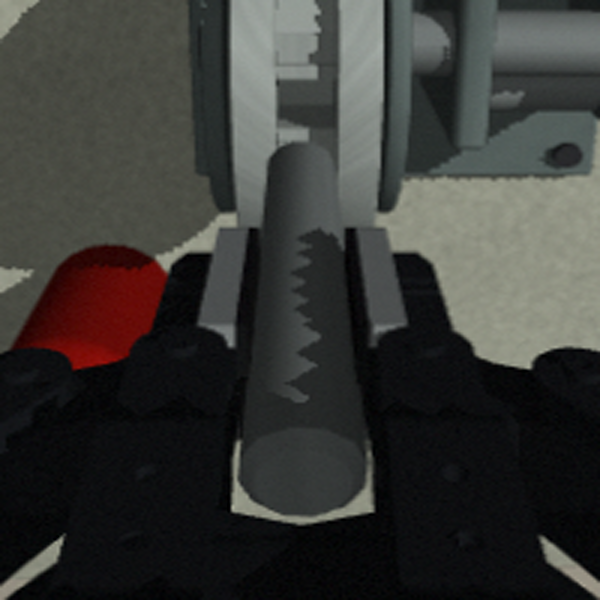

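>>> {"method": "jog_arm", "body": {"commands": [[[-0.038,0.028,0.3,0,0,0,0],[0,0,0.4,0,0,0,0],[0,0,0.4,0,0,0,0],[0,0,0.25,0,0,0,0],[0,0,0.1,0,0,0,0],[0,0,0.05,0,0,0,0],[0,0,0,0,0,0,0]]]}}

```text
clock: 22.6
eef_pos: [0.5252, 0.1144, 0.2396]
tool_rot: [[-0.999, 0.039, 0.0], [0.039, 0.999, 0.0], [-0.0, 0.0, -1.0]]
ft_force: [0.4, 0.3, -1.5]
grip_width: 0.0147
finger_force: 58.9
```

>>> {"method": "jog_arm", "body": {"commands": [[[0,0,0.05,0,0,0,0],[0,0,0.05,0,0,0,0],[0,0,0,0,0,0,0]]]}}

```text
clock: 22.9
eef_pos: [0.525, 0.1144, 0.2354]
tool_rot: [[-0.999, 0.039, 0.0], [0.039, 0.999, 0.0], [-0.0, 0.0, -1.0]]
ft_force: [-0.5, -0.7, -1.7]
grip_width: 0.0144
finger_force: 58.9
```

>>> {"method": "jog_arm", "body": {"commands": [[[0,-0.033,0,0,0,0,0],[0,0,0.03,0,0,0,0],[0,0,0,0,0,0,0]]]}}

```text
clock: 23.2
eef_pos: [0.5249, 0.1131, 0.2341]
tool_rot: [[-0.999, 0.039, -0.0], [0.039, 0.999, 0.0], [0.0, 0.0, -1.0]]
ft_force: [0.1, 0.7, -2.2]
grip_width: 0.0144
finger_force: 58.9
```

>>> {"method": "jog_arm", "body": {"commands": [[[0,0,0.05,0,0,0,0],[0,0,0.05,0,0,0,0],[0,0,0,0,0,0,0]]]}}

```text
clock: 23.5
eef_pos: [0.5248, 0.1131, 0.2298]
tool_rot: [[-0.999, 0.039, -0.0], [0.039, 0.999, -0.0], [0.0, -0.0, -1.0]]
ft_force: [-1.0, -0.4, -1.4]
grip_width: 0.0147
finger_force: 58.9
```

Going down freely. Next 6 mm, then creep.

>>> {"method": "jog_arm", "body": {"commands": [[[0,0,0.05,0,0,0,0],[0,0,0.05,0,0,0,0],[0,0,0.05,0,0,0,0],[0,0,0,0,0,0,0]]]}}

```text
clock: 23.9
eef_pos: [0.5248, 0.1131, 0.2239]
tool_rot: [[-0.999, 0.039, -0.0], [0.039, 0.999, -0.0], [0.0, -0.0, -1.0]]
ft_force: [0.2, 0.3, -1.2]
grip_width: 0.015
finger_force: 58.9
```

>>> {"method": "jog_arm", "body": {"commands": [[[0,0,0.05,0,0,0,0],[0,0,0.025,0,0,0,0],[0,0,0,0,0,0,0]]]}}

```text
clock: 24.2
eef_pos: [0.5249, 0.1131, 0.2211]
tool_rot: [[-0.999, 0.039, -0.0], [0.039, 0.999, -0.0], [0.0, -0.0, -1.0]]
ft_force: [0.7, -0.2, -1.9]
grip_width: 0.0145
finger_force: 58.9
```

>>> {"method": "jog_arm", "body": {"commands": [[[0,0,0.025,0,0,0,0],[0,0,0.025,0,0,0,0],[0,0,0,0,0,0,0]]]}}

```text
clock: 24.5
eef_pos: [0.5249, 0.1131, 0.2191]
tool_rot: [[-0.999, 0.039, -0.0], [0.039, 0.999, 0.0], [0.0, 0.0, -1.0]]
ft_force: [0.3, -0.6, -1.0]
grip_width: 0.0147
finger_force: 58.9
```

>>> {"method": "jog_arm", "body": {"commands": [[[0,0,0.02,0,0,0,0],[0,0,0,0,0,0,0]]]}}

```text
clock: 24.7
eef_pos: [0.5249, 0.1131, 0.2183]
tool_rot: [[-0.999, 0.039, -0.0], [0.039, 0.999, 0.0], [0.0, 0.0, -1.0]]
ft_force: [0.5, -1.1, -0.5]
grip_width: 0.0148
finger_force: 58.9
```

>>> {"method": "jog_arm", "body": {"commands": [[[0,0,0.015,0,0,0,0],[0,0,0,0,0,0,0]]]}}

```text
clock: 24.9
eef_pos: [0.525, 0.1131, 0.2179]
tool_rot: [[-0.999, 0.039, 0.0], [0.039, 0.999, 0.0], [-0.0, 0.0, -1.0]]
ft_force: [-0.1, 0.6, -0.9]
grip_width: 0.0145
finger_force: 59.0
```

>>> {"method": "jog_arm", "body": {"commands": [[[0,0,0.01,0,0,0,0],[0,0,0,0,0,0,0]]]}}

```text
clock: 25.1
eef_pos: [0.5252, 0.1131, 0.2177]
tool_rot: [[-0.999, 0.039, 0.0], [0.039, 0.999, 0.0], [-0.0, 0.0, -1.0]]
ft_force: [-1.6, -0.7, 3.1]
grip_width: 0.015
finger_force: 59.4
```

>>> {"method": "jog_arm", "body": {"commands": [[[0,0,0,0,0,0,1],[0,0,0,0,0,0,1],[0,0,0,0,0,0,1],[0,0,0,0,0,0,1],[0,0,0,0,0,0,1]]]}}

```text
clock: 25.6
eef_pos: [0.525, 0.1131, 0.2174]
tool_rot: [[-0.999, 0.039, -0.0], [0.039, 0.999, 0.0], [0.0, 0.0, -1.0]]
ft_force: [-0.4, 0.0, -0.4]
grip_width: 0.0846
finger_force: 0.0
```

>>> {"method": "jog_arm", "body": {"commands": [[[0,0,-0.3,0,0,0,1],[0,0,-0.6,0,0,0,1],[0,0,-0.9,0,0,0,1],[0,0,-0.9,0,0,0,1],[0,0,-0.6,0,0,0,1],[0,0,0,0,0,0,1],[0,0,0,0,0,0,1]]]}}

```text
clock: 26.3
eef_pos: [0.5251, 0.113, 0.3501]
tool_rot: [[-0.999, 0.039, 0.001], [0.039, 0.999, 0.001], [-0.001, 0.001, -1.0]]
ft_force: [0.9, -0.9, 0.4]
grip_width: 0.0859
finger_force: 0.0
```

```bash
python3 - <<'E'
from h import *
p,d=snap('wrist','w13');o=arm.get_obs();print(o['eef_pos'],o['clock'],o['ft_force'],o['grip_width'])
X=pts('wrist','w13');D=X-O;x=D@mx*1000;y=D@my*1000;z=X[...,2]*1000
for lo in range(195,290,8):
    m=(np.abs(x)<20)&(np.abs(y)<16)&(z>=lo)&(z<lo+8)
    if m.sum()>8: print(lo,m.sum(),np.percentile(x[m],[2,50,98]).round(1),np.percentile(y[m],[2,50,98]).round(1))
m=(np.abs(x)<12)&(np.abs(y)<12)&(z>262)&(z<290);print('top z',np.median(z[m]),m.sum())
s,_=snap('scene','s13')
cv2.imwrite('pics/c13.png',np.hstack([cv2.resize(s[90:215,205:315],(400,455),interpolation=2),cv2.resize(p[150:384,150:350],(390,455),interpolation=2)])[:,:,::-1])
E
```

```text
[0.52480447 0.11300385 0.34922485] 26.35 [-0.37787175 -0.05813176 -0.37458781] 0.08518311769591007
195 36 [-3.6 -2.3  1.9] [-7.  -0.1  7.1]
203 36 [-3.3 -2.   2.8] [-6.7  0.9  7.6]
211 44 [-2.8 -1.6  2.8] [-7.5  0.4  7.4]
219 47 [-2.6 -1.4  2.6] [-7.3 -1.   7.1]
227 48 [-2.2 -1.2  2.6] [-7.2  0.4  7. ]
235 54 [-1.8 -0.5  4.5] [-6.9 -0.1  7.7]
243 61 [-1.7 -0.4  4.1] [-6.8  0.8  7.5]
251 66 [-1.3  0.2  4.3] [-7.4 -0.9  7.3]
259 65 [-1.1  0.2  4.5] [-7.1  0.7  7.1]
267 346 [-0.4  5.8 14. ] [-6.9 -0.   6.9]
top z 272.6722286952303 354
```

View pics/c13.png

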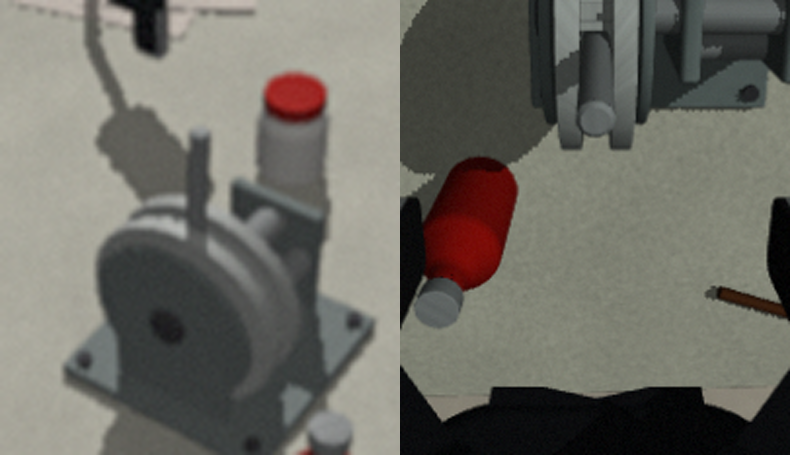

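The bar is home: its top is at about 273 mm (scene crop (200,130)). It leans about 2° toward +x along with the wheel. I'll re-grip it lightly and straighten it.

>>> {"method": "jog_arm", "body": {"commands": [[[0,0,0.7,0,0,0,1],[0,0,0.9,0,0,0,1],[0,0,0.9,0,0,0,1],[0,0,0.5,0,0,0,1],[0,0,0.27,0,0,0,1],[0,0,0,0,0,0,1]]]}}

```text
clock: 27.0
eef_pos: [0.5241, 0.1129, 0.2173]
tool_rot: [[-0.999, 0.039, -0.002], [0.039, 0.999, -0.001], [0.002, -0.001, -1.0]]
ft_force: [0.7, 0.6, 0.5]
grip_width: 0.0854
finger_force: 0.0
```

>>> {"method": "jog_arm", "body": {"commands": [[[0,0,0,0,0,0,0],[0,0,0,0,0,0,0],[0,0,0,0,0,0,0],[0,0,0,0,0,0,0],[0,0,0,0,0,0,0],[0,0,0,0,0,0,0]]]}}

```text
clock: 27.6
eef_pos: [0.5252, 0.1131, 0.2191]
tool_rot: [[-0.999, 0.039, 0.001], [0.039, 0.999, 0.0], [-0.001, 0.0, -1.0]]
ft_force: [-1.0, -1.0, 3.6]
grip_width: 0.0145
finger_force: 58.3
```

>>> {"method": "jog_arm", "body": {"commands": [[[0.035,0,0,0,-0.14,0,0],[0.035,0,0,0,-0.14,0,0],[0.04,0,0,0,-0.14,0,0],[0,0,0,0,0,0,0],[0,0,0,0,0,0,0]]]}}

```text
clock: 28.1
eef_pos: [0.5206, 0.1133, 0.2189]
tool_rot: [[-0.999, 0.038, 0.038], [0.038, 0.999, -0.001], [-0.038, 0.001, -0.999]]
ft_force: [0.6, -1.4, 5.2]
grip_width: 0.0147
finger_force: 58.7
```

```bash
cat >> h.py <<'E'
def lean(fn,lo0=195,hi0=262):
    X=pts('wrist',fn);D=X-O;x=D@mx*1000;y=D@my*1000;z=X[...,2]*1000
    m=(np.abs(x)<20)&(np.abs(y)<5)&(z>lo0)&(z<hi0)
    if m.sum()>20:
        L=[(b+4,np.percentile(x[m&(z>=b)&(z<b+8)],20),np.median(y[m&(z>=b)&(z<b+8)])) for b in range(lo0,hi0-8,8) if (m&(z>=b)&(z<b+8)).sum()>5]
        L=np.array(L);print(fn,'lean x deg',np.degrees(np.arctan(np.polyfit(L[:,0],L[:,1],1)[0])),len(L))
    t=(np.abs(x)<22)&(np.abs(y)<16)&(z>268)&(z<276)
    if t.sum()>10: c=cv2.minEnclosingCircle(np.c_[x[t],y[t]].astype(np.float32)); print('top centre',c,np.median(z[t]))
E
python3 - <<'E'
from h import *
lean('w13');snap('wrist','w14');lean('w14');lean('w12',241,297)
print(arm.get_obs()['tool_rot'][:,2])
E
```

```text
w13 lean x deg 2.2958196432882416 8
top centre ((7.213110446929932, 0.1415948122739792), 8.12671184539795) 272.84816539648455
w14 lean x deg -0.2600759048694524 8
top centre ((-11.558126449584961, 0.03248148784041405), 17.49431037902832) 272.5190654165861
w12 lean x deg -0.07486266835998381 6
top centre ((-1.8875727653503418, -0.9376320838928223), 7.604788780212402) 272.28178166995576
[ 3.75514444e-02 -8.20299500e-04 -9.99294359e-01]
```

Now the bar is vertical to within 0.3°. I'll release it and withdraw along the tool axis, then straight up.

>>> {"method": "jog_arm", "body": {"commands": [[[0,0,0,0,0,0,1],[0,0,0,0,0,0,1],[0,0,0,0,0,0,1],[0,0,0,0,0,0,1],[0,0,0,0,0,0,1]]]}}

```text
clock: 28.65
eef_pos: [0.5205, 0.1133, 0.2184]
tool_rot: [[-0.999, 0.039, 0.036], [0.039, 0.999, -0.002], [-0.036, -0.0, -0.999]]
ft_force: [0.2, -0.6, 0.5]
grip_width: 0.0844
finger_force: 0.0
```

>>> {"method": "jog_arm", "body": {"commands": [[[0,0,-0.3,0,0,0,1],[0,0,-0.6,0,0,0,1],[0,0,-0.9,0,0,0,1],[0,0,-0.9,0,0.42,0,1],[0,0,-0.6,0,0,0,1],[0,0,0,0,0,0,1],[0,0,0,0,0,0,1],[0,0,0,0,0,0,1]]]}}

```text
clock: 29.45
eef_pos: [0.5162, 0.1134, 0.3499]
tool_rot: [[-0.999, 0.039, -0.001], [0.039, 0.999, -0.0], [0.001, -0.0, -1.0]]
ft_force: [-0.0, -0.2, -0.3]
grip_width: 0.0856
finger_force: 0.0
```

```bash
python3 - <<'E'
from h import *
snap('wrist','w15');lean('w15');o=arm.get_obs();print(o['eef_pos'],o['clock'],o['ft_force'])
X=pts('wrist','w15');axfit('w15')
E
```

```text
w15 lean x deg -3.9506634959585045 8
top centre ((-7.845934867858887, 0.10060790926218033), 8.114197731018066) 272.73548597872457
[0.5161818  0.11336023 0.3497437 ] 29.5 [-0.69085136  0.79080249 -0.66371604]
w15 axle offset mm [ 1.0040172  -1.48743157] 881
 gaps [(np.float64(-5.5), np.float64(30.6))]
```

The bar has settled into the socket's play and leans about 4° the other way. I'll re-grip it with the tool aligned to it, bring it vertical with the tool vertical, and release again.

>>> {"method": "jog_arm", "body": {"commands": [[[0.13,0,0,0,-0.78,0,1],[0,0,0.7,0,0,0,1],[0,0,0.9,0,0,0,1],[0,0,0.9,0,0,0,1],[0,0,0.5,0,0,0,1],[0,0,0.25,0,0,0,1],[0,0,0,0,0,0,1],[0,0,0,0,0,0,1]]]}}

```text
clock: 30.3
eef_pos: [0.5206, 0.1133, 0.2216]
tool_rot: [[-0.997, 0.039, 0.069], [0.039, 0.999, -0.002], [-0.069, 0.0, -0.998]]
ft_force: [0.1, 1.0, 0.8]
grip_width: 0.0855
finger_force: 0.0
```

>>> {"method": "jog_arm", "body": {"commands": [[[0,0,0,0,0,0,0],[0,0,0,0,0,0,0],[0,0,0,0,0,0,0],[0,0,0,0,0,0,0],[0,0,0,0,0,0,0],[0,0,0,0,0,0,0]]]}}

```text
clock: 30.9
eef_pos: [0.5204, 0.1132, 0.221]
tool_rot: [[-0.997, 0.039, 0.068], [0.039, 0.999, -0.002], [-0.068, 0.0, -0.998]]
ft_force: [-0.6, -0.2, 2.4]
grip_width: 0.0141
finger_force: 58.3
```

>>> {"method": "jog_arm", "body": {"commands": [[[-0.036,0,0,0,0.26,0,0],[-0.036,0,0,0,0.26,0,0],[-0.04,0,0,0,0.26,0,0],[0,0,0,0,0,0,0],[0,0,0,0,0,0,0]]]}}

```text
clock: 31.4
eef_pos: [0.5253, 0.1132, 0.2211]
tool_rot: [[-0.999, 0.039, 0.0], [0.039, 0.999, -0.0], [-0.0, -0.0, -1.0]]
ft_force: [-0.0, 1.2, 4.6]
grip_width: 0.0145
finger_force: 58.9
```

```bash
python3 - <<'E'
from h import *
snap('wrist','w16');lean('w16');o=arm.get_obs();D=o['eef_pos']-O;print(o['eef_pos'],D@mx,o['clock'],o['ft_force'],o['tool_rot'][:,2])
X=pts('wrist','w16');D=X-O;x=D@mx*1000;y=D@my*1000;z=X[...,2]*1000
m=(np.abs(x)<20)&(np.abs(y)<5)&(z>200)&(z<260);print('front x',np.percentile(x[m],[2,20]));axfit('w16')
E
```

```text
w16 lean x deg -0.5363268312929287 8
top centre ((-4.89574670791626, -0.04962770268321037), 17.554887771606445) 272.6534654671121
[0.52524026 0.11319934 0.22113686] 0.0013558634557363826 31.45 [1.03215201 0.68417509 3.36878448] [ 4.83214972e-04 -8.57319071e-06 -9.99999883e-01]
front x [-7.98023071 -7.43086898]
w16 axle offset mm [ 1.33106409 -1.12400251] 2101
 gaps []
```

>>> {"method": "jog_arm", "body": {"commands": [[[-0.012,0,-0.008,0,0.08,0,0],[0,0,0,0,0,0,0],[0,0,0,0,0,0,0]]]}}

```text
clock: 31.75
eef_pos: [0.5252, 0.1131, 0.2212]
tool_rot: [[-0.999, 0.039, -0.007], [0.039, 0.999, 0.0], [0.007, -0.0, -1.0]]
ft_force: [0.7, 0.8, 0.7]
grip_width: 0.0149
finger_force: 58.5
```

>>> {"method": "jog_arm", "body": {"commands": [[[0,0,0,0,0,0,0.3],[0,0,0,0,0,0,0.6],[0,0,0,0,0,0,1],[0,0,0,0,0,0,1],[0,0,0,0,0,0,1],[0,0,0,0,0,0,1]]]}}

```text
clock: 32.35
eef_pos: [0.5252, 0.1131, 0.2213]
tool_rot: [[-0.999, 0.039, -0.007], [0.039, 0.999, 0.0], [0.007, 0.0, -1.0]]
ft_force: [1.2, 0.4, -0.2]
grip_width: 0.085
finger_force: 0.0
```

```bash
python3 - <<'E'
from h import *
snap('wrist','w17');lean('w17');o=arm.get_obs();print(o['eef_pos'],o['clock'],o['ft_force'],o['grip_width'])
axfit('w17')
E
```

```text
w17 lean x deg -1.1443985731138857 8
top centre ((-2.1139063835144043, 0.2987706661224365), 8.550199508666992) 272.83312750947056
[0.52520513 0.11308616 0.22129552] 32.4 [-0.25059279  0.31881329  0.68927441] 0.08561342340195434
w17 axle offset mm [ 1.42792522 -1.05468004] 2076
 gaps []
```

>>> {"method": "jog_arm", "body": {"commands": [[[0,0,-0.3,0,0,0,1],[0,0,-0.6,0,0,0,1],[0,0,-0.9,0,0,0,1],[0,0,-0.9,0,0,0,1],[0,0,-0.6,0,0,0,1],[0,0,0,0,0,0,1],[0,0,0,0,0,0,1],[0,0,0,0,0,0,1]]]}}

```text
clock: 33.2
eef_pos: [0.5258, 0.113, 0.3527]
tool_rot: [[-0.999, 0.039, -0.008], [0.039, 0.999, -0.0], [0.008, -0.0, -1.0]]
ft_force: [0.2, 0.8, -0.3]
grip_width: 0.0855
finger_force: 0.0
```

```bash
python3 - <<'E'
from h import *
snap('wrist','w18');lean('w18');axfit('w18')
snap('top','t18');X=pts('top','t18')
def rect(P,n):
    r=cv2.minAreaRect((P[:,:2]*1000).astype(np.float32)); print(n,len(P),np.round(r[0],1),np.round(r[1],1))
for n,(a,b,c,d) in dict(flask=(143,176,245,272),jar=(215,250,98,128),sponge=(190,230,362,402)).items():
    k=X[a:b,c:d].reshape(-1,3);rect(k[k[:,2]>.02],n)
o=arm.get_obs();print(o['clock'],o['ft_force'],np.abs(o['dq']).max())
E
```

```text
w18 lean x deg -0.7805815727128192 8
top centre ((-1.7816756963729858, 0.2414732724428177), 7.887916088104248) 272.9412309844254
w18 axle offset mm [ 0.97618736 -1.46347993] 859
 gaps [(np.float64(-4.5), np.float64(35.1))]
flask 529 [695.2   3. ] [58.8 64.4]
jar 585 [442.9 278.1] [323.9  66.4]
sponge 570 [ 576.4 -389.9] [91.8 61.8]
33.3 [ 0.44066788  0.27249042 -0.60007583] 0.1769347368323242
```

The bar stands home and within about 1° of vertical. The flask and sponge are unmoved. The arm blocks the top camera's view of the jar, but the gripper never came near it. Handing in.

```bash
python3 -c "
from cell import arm
print(arm.sign_off())"
```

```text
the job is handed in; nothing more can be done
None
```

The wheel's socket faces up with the turning bar fully home, released and within about 1° of vertical; I handed it in at about 33 s, with every force reading under 10 N, the flask and sponge measured unmoved, and the jar not re-measured because the arm hid it, though nothing went near it.

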